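# Right the jar and press its label holder home behind the lip

## Robot

A 7-joint arm with a two-finger parallel gripper is mounted at the origin on a cart in front of the work surface, level with it; the furniture and walls round the work are solid. World frame = base frame: x ahead of the robot, y to its left, z up, the work surface at z = 0. Lengths are in m, angles in rad, forces in N, time in s.
With the tool pointing down it reaches from about 0.4 to 0.9 m from the base axis. Payload 5.5 kg.
Tool frame: the origin (TCP) lies at the very end of the fingers, on their centre line; the grasp point (between the pads) lies 19 mm behind it; z points along the fingers, x is the direction in which the jaws open and shut, and the axes are right-handed (so a half turn about z gives the same grasp; the last joint's range is limited). The gripper opens to 85 mm and grips with 20 to 120 N. Pads are 22 mm wide; open, the fingers measure 114 mm over their backs; the gripper's body (76 mm by 85 mm) begins 54 mm behind the grasp point. The pads swing forward as they close: fully open they stand 13 mm farther back than shut.
Start: joints at [-0.839, 0.501, -0.427, 1.55, 0.221, 1.138, -0.21], TCP at [0.294, 0.58, 0.231] pointing down, gripper open.
Joint ranges: [-2.88, 2.88], [-0.31, 2.03], [-1.54, 1.56], [0.2, 2.42], [-1.41, 4.55], [0.19, 2.02], [-2.57, 2.57]. Speed limits (rad/s): [2.57, 2.57, 3.14, 3.14, 3.14, 3.14, 3.14].

## Interface

Orientations are given as a 3x3 rotation matrix whose columns are the frame's x, y, z axes.
In Python, from workcell import ctrl, read_camera, workorder gives the robot as it stands. Calls block until the motion is done:
- ctrl.goto(position, orientation): joint-space move of the TCP to a pose.
- ctrl.line_to(position, attitude=None, feed=0.15): straight line of the TCP; attitude=None keeps the orientation; feed is the mean speed in m/s.
- ctrl.movej(angles): joint-space move.
- ctrl.move_gripper(opening, effort=None): finger opening in m; effort is the grip in N (None keeps the last); returns when the fingers have stopped.
- ctrl.hold(seconds).
- ctrl.solve_ik(position, orientation): joint angles nearest the present ones, or None.
- read_camera(name): name is "scene" or "top" or "wrist"; returns a dict with "color" (480x640x3 uint8, red, green, blue), "K" (3x3 intrinsics, pixels), "distortion" ([k1, k2, p1, p2, k3] as OpenCV has them; the pictures are not rectified), "R" (3x3) and "t" (3): a world point X has camera coordinates R X + t. Camera axes: x right, y down, z forward; pixel columns grow to the right and rows downward; lengths in m; the calibration is good to about 2 mm. A picture is of the moment at which its call begins. There is no depth.
A pose or a line that the arm cannot do raises ctrl.MotionError and nothing moves.
- workorder.finish_job(): hands the job in, once; it reports no verdict.
Readings, each from a call of its own:
- ctrl.read_time(): time.
- ctrl.read_qpos(): joint angles.
- ctrl.read_joint_vel(): joint speeds.
- ctrl.read_tau(): joint torques, N m.
- ctrl.read_position(): TCP position.
- ctrl.read_ee_rot(): TCP orientation.
- ctrl.read_wrist_force(): force on the tool from outside, world axes, zero at the start.
- ctrl.read_ft_torque(): the same for the moment, N m.
- ctrl.read_width(): finger opening in m.
Only numpy, scipy, OpenCV 4.12 (cv2) and the standard library are available. Lean on these libraries where they do the work, as an engineer would, in place of code of your own. Each camera call takes 0.05 s, during which the arm holds its last target.

## Task

The red-lidded jar has toppled in its bay on the grey jar station: first stand it upright in the bay again and let go of it. Then take the label holder that stands on the bench and push it foot first down behind the lip at the front of the station, by feel and without forcing it, until it bottoms against the sprung orange strip; finish while still holding it pressed fully home there. Leave the battery, the USB stick and the heatsink where they are.

Things in the scene. Friction and masses are not known exactly. Their poses are not given: they have to be found in the camera images.
- jar: White jar with a red screw lid, 48 mm across the lid, 45 mm across the body, 35 mm tall, 90 g. Origin: centre of its underside; own z runs from the underside to the lid. It starts on its side on the deck of the station, own z nearly level (lid end 4 degrees up) and pointing roughly away from the robot; it can roll. Let go with its z axis less than about 45 degrees from vertical and its underside's edge on the deck, it drops upright by itself.
- station: Fixed grey station, 150 (own x) by 130 mm (own y). Origin: on the bench, midway across, 80 mm behind its front edge; x points away from the robot, z up. Deck top at z = 8 mm, low rims (top z = 12 mm) left, right and back, inner faces at y = +-61 and x = 66 mm. At the front an aluminium label channel, 92 mm long, x = -79 to -47 mm, top z = 31 mm: lip, slot, back wall. The bay is the deck behind it.
- jar_place (a point): Centre of the white ring painted on the deck where the jar belongs (station x = +20 mm, on the deck); axes as the station's. Anywhere upright in the bay will do.
- slot_mouth (a point): Centre of the slot's mouth, between the lips (30 mm above the bench), axes as the station's. The slot is 18 mm wide (x) and 80 mm long (y), its walls flare outwards by 4 mm over the top 8 mm. The orange sprung strip's top lies 13 mm below this point at rest, 20 mm below when fully pressed.
- strip (a joint): Sprung orange strip on the slot's floor, slides down: 0 m at rest, 0.007 m fully pressed against its stop. It pushes back with about 4 N at the start and 8 N at the stop, and lifts the holder again if the holder is let go.
- label_holder: Label holder, black foot, white plate with a red patch, ribbed black grip bead along the top: 70 mm long (own y), 65 mm tall, 60 g. It stands loose on its foot on the bench. Origin: centre of its underside, z up. Foot 14 mm thick (own x) up to z = 26 mm, its bottom 6 mm tapered to 10 mm; plate 7 mm thick to z = 48 mm (the plate faces own -x); bead 12 mm thick from z = 48 to 65 mm. Either face may look to the front. Pressed home its underside lies 20 mm below slot_mouth.
- holder_grip (a point): Middle of the grip bead, 57 mm above the holder's underside, axes as the holder's: pinch it here from above across its 12 mm thickness (own x); fingertips reaching no more than 25 mm below this point stay clear of the channel. A solid microscope overhangs the bench to the left of here (y over about 0.13 m).
- battery: Nine-volt block battery, 26 x 50 x 18 mm, loose on the bench; origin: underside. Not to be disturbed.
- usb: Orange USB stick, 18 x 54 x 8 mm, loose on the bench; origin: underside. Not to be disturbed.
- sink: Black finned heatsink, 40 x 40 x 22 mm, loose on the bench; origin: underside. Not to be disturbed.
Not all that is in view belongs to the job. There is more than one size of the jar; the job needs the larger.

How it is judged:
By the outcome, as a careful person would: the job done as asked, in the order asked, and still so for the second after the job is handed in, while the arm keeps its last pose, push and grip.
It also fails if it takes over 61 s, if anything falls off the work surface, if the arm or the gripper's body presses on something with over 40 N, if the wrist force passes 120 N, or if a joint passes its speed limit or range.

## Working session

There is one attempt and no reset: what is moved stays moved. The work goes in short steps, each a Python script; the robot and the scene stay as the last script left them, time stands still between calls to the robot, and variables do not carry over. Pictures are saved under pics/ and viewed, and the job is handed in when it is done.

```bash
mkdir -p pics; ls; python3 - <<'E'
from workcell import ctrl, read_camera
import cv2,numpy as np
for n in ["scene","top","wrist"]:
    c=read_camera(n); cv2.imwrite(f"pics/{n}0.png",c["color"][:,:,::-1])
    print(n,c["K"].tolist(),c["distortion"],np.round(c["R"],4).tolist(),np.round(c["t"],4))
print(ctrl.read_time(),ctrl.read_position(),ctrl.read_ee_rot(),ctrl.read_width())
E
```

```text
pics
scene [[547.2173012389474, 0.0, 313.80026272580466], [0.0, 547.2173012389474, 226.78190572619917], [0.0, 0.0, 1.0]] [-0.09328576  0.          0.          0.          0.        ] [[-0.5926, -0.8052, 0.0219], [-0.3479, 0.2314, -0.9085], [0.7264, -0.5461, -0.4173]] [0.2857 0.2585 0.6153]
top [[433.38067245728615, 0.0, 318.42627915213836], [0.0, 433.38067245728615, 238.64272903573357], [0.0, 0.0, 1.0]] [-0.09974435  0.          0.          0.          0.        ] [[0.0241, -0.9997, 0.0094], [-0.9939, -0.025, -0.107], [0.1072, -0.0068, -0.9942]] [-0.072   0.5717  0.877 ]
wrist [[371.60099807578035, 0.0, 321.13971611908954], [0.0, 371.60099807578035, 238.7408391880294], [0.0, 0.0, 1.0]] [-0.00725708  0.          0.          0.          0.        ] [[0.4522, 0.8919, -0.0006], [0.8496, -0.4306, 0.3047], [0.2715, -0.1383, -0.9525]] [-0.6497 -0.039   0.3806]
0.15 [0.29350423 0.57935721 0.23048629] [[ 4.51798977e-01  8.92119499e-01 -6.95879769e-04]
 [ 8.92118491e-01 -4.51799513e-01 -1.34120829e-03]
 [-1.51091621e-03 -1.48506763e-05 -9.99998858e-01]] 0.08561897989659933
```

View pics/scene0.png

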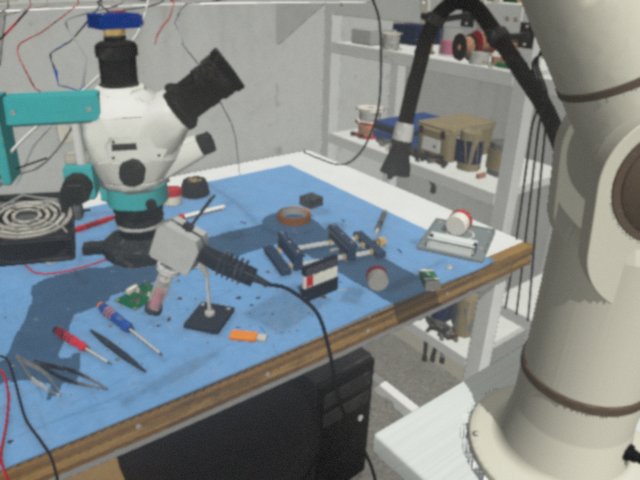

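View pics/top0.png

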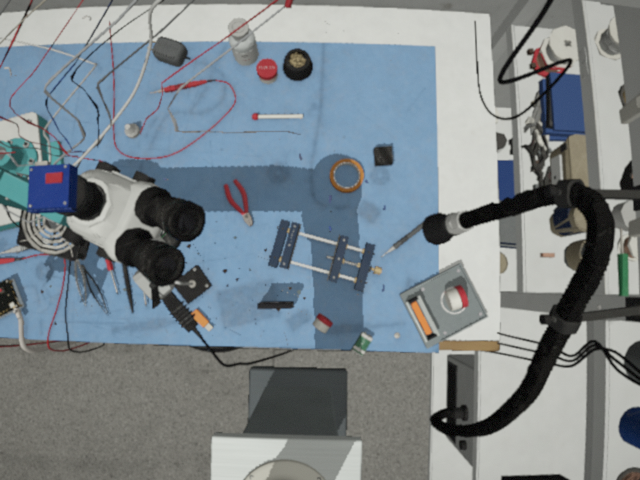

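View pics/wrist0.png

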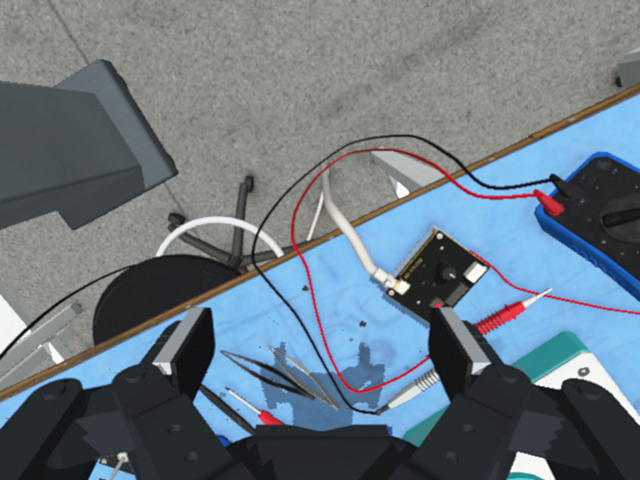

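The scene shows the station at the right (top image ~(443,305)), with the large jar on its side at (457,297). The holder stands at about (276,299) and a smaller jar at (322,322). Next I'll enlarge these areas.

```bash
python3 - <<'E'
import cv2,numpy as np
t=cv2.imread("pics/top0.png"); s=cv2.imread("pics/scene0.png")
a=cv2.resize(t[255:355,385:500],None,fx=5,fy=5,interpolation=cv2.INTER_CUBIC)
b=cv2.resize(t[270:360,245:385],None,fx=5,fy=5,interpolation=cv2.INTER_CUBIC)
c=cv2.resize(s[195:310,260:510],None,fx=3.2,fy=3.2,interpolation=cv2.INTER_CUBIC)
cv2.imwrite("pics/a.png",a);cv2.imwrite("pics/b.png",b);cv2.imwrite("pics/c.png",c)
E
```

```text
(no output)
```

View pics/a.png

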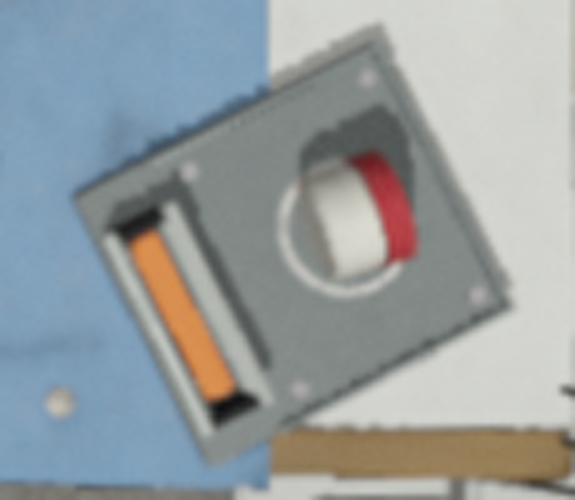

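View pics/b.png

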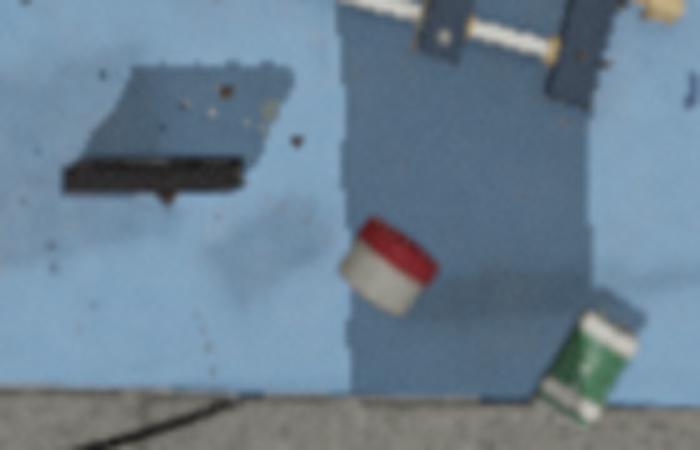

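View pics/c.png

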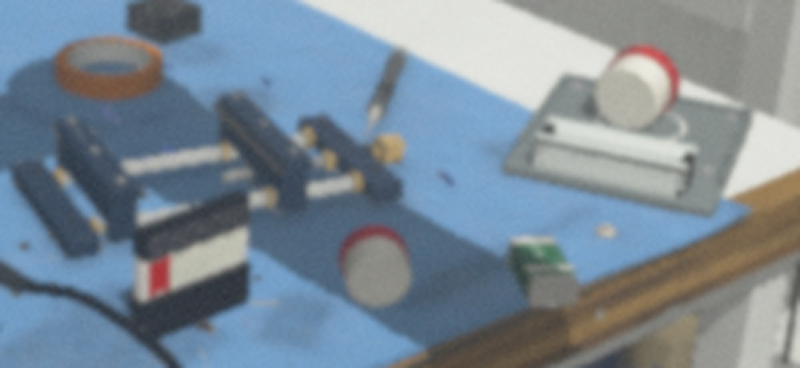

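```bash
cat > h.py <<'E'
import numpy as np,cv2
from workcell import ctrl, read_camera, workorder
from scipy.optimize import least_squares
def cam(n):
    c=read_camera(n); return {k:np.array(c[k]) for k in c}
def ray(c,uv):
    p=cv2.undistortPoints(np.array([[uv]],float),c["K"],c["distortion"])[0,0]
    d=c["R"].T@np.array([p[0],p[1],1.]); o=-c["R"].T@c["t"]; return o,d
def onz(c,uv,z):
    o,d=ray(c,uv); return o+d*(z-o[2])/d[2]
def proj(c,X):
    X=np.atleast_2d(X).astype(float)
    return cv2.projectPoints(X,cv2.Rodrigues(c["R"])[0],c["t"],c["K"],c["distortion"])[0][:,0]
def crop(im,u0,v0,u1,v1,f,name):
    cv2.imwrite(name,cv2.resize(im[v0:v1,u0:u1,::-1],None,fx=f,fy=f,interpolation=cv2.INTER_CUBIC))
def cu(u,v,u0,v0,f): return [u0+(u+.5)/f-.5, v0+(v+.5)/f-.5]
def Rz(a):
    return np.array([[np.cos(a),-np.sin(a),0],[np.sin(a),np.cos(a),0],[0,0,1]])
E
python3 - <<'E'
from h import *
T=cam("top")
pts=[((378,42),(70,65,12)),((508,305),(70,-65,12)),((75,195),(-80,65,8)),((213,462),(-80,-65,8)),
((107,238),(-79,46,31)),((205,428),(-79,-46,31)),((172,205),(-47,46,31)),((268,400),(-47,-46,31))]
pix=np.array([cu(*p[0],385,255,5) for p in pts]); X=np.array([p[1] for p in pts])/1000
f=lambda q:(proj(T,X@Rz(q[2]).T+[q[0],q[1],0])-pix).ravel()
r=least_squares(f,[.5,-.3,-1.1]);print(r.x,np.degrees(r.x[2]));print(np.round(r.fun.reshape(-1,2),2))
for n,p,z in [("ring?",(345,230),.008),("jarbodyend",(318,220),.03),("underside c",(330,225),.03),("lid end c",(400,208),.032)]:
    w=onz(T,cu(*p,385,255,5),z); print(n,w, (Rz(r.x[2]).T@(w-[r.x[0],r.x[1],0])))
for n,p,z in [("hL",(63,180),.065),("hR",(243,175),.065),("hLb",(63,190),.065),("hRb",(243,188),.065),("small",(390,265),.015),("batt",(590,365),.018)]:
    print(n,onz(T,cu(*p,245,270,5),z))
E
```

```text
[ 0.4423041  -0.33333389 -1.08606893] -62.22716620950493
[[-0.02 -1.02]
 [ 1.59  0.45]
 [-0.84 -0.17]
 [-0.81  1.28]
 [-0.53 -0.58]
 [-0.08  1.22]
 [-0.04 -0.93]
 [ 0.8  -0.28]]
ring? [ 0.44930372 -0.35147962  0.008     ] [ 0.01931697 -0.00226204  0.008     ]
jarbodyend [ 0.45393642 -0.33278267  0.03      ] [0.00493256 0.01054915 0.03      ]
underside c [ 0.45192912 -0.33792303  0.03      ] [0.00854543 0.00637784 0.03      ]
lid end c [ 0.45951521 -0.36734613  0.032     ] [ 0.03811391 -0.00062017  0.032     ]
hL [0.43266773 0.06088926 0.065     ]
hR [ 0.43656167 -0.01068754  0.065     ]
hLb [0.42871612 0.0607519  0.065     ]
hRb [ 0.43142741 -0.01083406  0.065     ]
small [ 0.39826836 -0.07099948  0.015     ]
batt [ 0.3588115  -0.15542364  0.018     ]
```

```bash
python3 - <<'E'
from h import *
T=cam("top");S=cam("scene")
def tri(a,b):
    o1,d1=ray(T,a);o2,d2=ray(S,b)
    A=np.c_[d1,-d2]; s=np.linalg.lstsq(A,o2-o1,rcond=None)[0]
    p,q=o1+s[0]*d1,o2+s[1]*d2
    return np.round((p+q)/2,3),round(float(np.linalg.norm(p-q)),3)
for n,a,b in [("lamp head tip",(432,230),(395,172)),("goose joint",(455,222),(403,135)),("goose top",(570,190),(465,3)),("eyep1",(185,218),(190,95)),("eyep1b",(200,217),(232,70)),("eyep2",(165,262),(222,75)),("blue cap",(52,190),(115,18)),("obj bottom",(165,300),(152,310)),("probe tip",(197,325),(265,282)),("probe",(175,300),(215,258)),("holderTL",(258,306),(303,275)),("jar lid far",(462,295),(470,215))]:
    print(n,*tri(a,b))
print("cams",-T["R"].T@T["t"],-S["R"].T@S["t"])
P=[[.294,.58,.231],[0,0,0],[.3,.5,0.2],[.43,.025,.065],[.44,-.33,.02]]
print(proj(T,P),proj(S,P))
E
```

```text
lamp head tip [ 0.584 -0.278  0.116] 0.008
goose joint [ 0.589 -0.298  0.192] 0.007
goose top [ 0.571 -0.379  0.447] 0.067
eyep1 [0.575 0.153 0.317] 0.031
eyep1b [0.563 0.105 0.356] 0.002
eyep2 [0.502 0.15  0.36 ] 0.004
blue cap [0.581 0.269 0.437] 0.001
obj bottom [0.449 0.278 0.048] 0.053
probe tip [0.389 0.166 0.094] 0.016
probe [0.441 0.208 0.12 ] 0.002
holderTL [0.431 0.061 0.05 ] 0.001
jar lid far [ 0.454 -0.366  0.043] 0.023
cams [ 0.47602558 -0.0516941   0.93371591] [-0.18775152  0.50618287  0.48530695]
[[-51.65990246 377.0511062 ]
 [284.3892692  509.00921713]
 [ -0.7979408  374.59823767]
 [275.16336801 307.44790698]
 [445.46619884 305.06009294]] [[-115.33498571  325.34045954]
 [ 558.55825669  448.24248792]
 [  -6.86476823  324.0493257 ]
 [ 321.2698411   261.06321203]
 [ 456.76291932  232.11015554]]
```

```bash
python3 - <<'E'
from h import *
T=cam("top");S=cam("scene")
# for top points along gooseneck, list z and scene projection
for a in [(500,207),(540,195),(570,190),(600,210),(610,240),(605,265),(590,290),(570,310),(550,320),(545,345),(530,380),(500,410),(470,425),(440,425)]:
    print(a,end=": ")
    for z in np.arange(0,.75,.1):
        p=onz(T,a,z); q=proj(S,p[None])[0]; print("z%.1f(%.2f,%.2f)->%d,%d"%(z,p[0],p[1],*q),end=" | ")
    print()
crop(S["color"],360,0,640,210,2.8,"pics/g.png")
crop(T["color"],400,160,640,460,2,"pics/g2.png")
E
```

```text
(500, 207): z0.0(0.66,-0.46)->422,195 | z0.1(0.64,-0.42)->419,161 | z0.2(0.62,-0.37)->416,123 | z0.3(0.60,-0.33)->413,80 | z0.4(0.58,-0.29)->408,30 | z0.5(0.56,-0.24)->403,-25 | z0.6(0.54,-0.20)->397,-90 | z0.7(0.52,-0.15)->390,-164 | 
(540, 195): z0.0(0.69,-0.56)->438,184 | z0.1(0.67,-0.50)->435,153 | z0.2(0.64,-0.45)->431,117 | z0.3(0.62,-0.40)->427,76 | z0.4(0.60,-0.34)->422,29 | z0.5(0.57,-0.29)->415,-24 | z0.6(0.55,-0.23)->407,-87 | z0.7(0.53,-0.18)->397,-160 | 
(570, 190): z0.0(0.70,-0.63)->453,177 | z0.1(0.68,-0.57)->449,147 | z0.2(0.65,-0.51)->445,113 | z0.3(0.63,-0.45)->439,74 | z0.4(0.61,-0.38)->433,28 | z0.5(0.58,-0.32)->425,-24 | z0.6(0.56,-0.26)->416,-85 | z0.7(0.53,-0.20)->404,-158 | 
(600, 210): z0.0(0.66,-0.71)->483,177 | z0.1(0.64,-0.64)->478,147 | z0.2(0.62,-0.57)->472,113 | z0.3(0.60,-0.50)->464,74 | z0.4(0.58,-0.43)->456,29 | z0.5(0.56,-0.36)->445,-23 | z0.6(0.54,-0.29)->433,-84 | z0.7(0.52,-0.22)->417,-157 | 
(610, 240): z0.0(0.59,-0.73)->509,183 | z0.1(0.58,-0.65)->502,152 | z0.2(0.57,-0.58)->495,117 | z0.3(0.55,-0.51)->486,77 | z0.4(0.54,-0.44)->475,31 | z0.5(0
[... 1507 characters left out ...]
: z0.0(0.21,-0.46)->589,267 | z0.1(0.24,-0.42)->576,219 | z0.2(0.27,-0.37)->560,167 | z0.3(0.30,-0.33)->543,109 | z0.4(0.33,-0.28)->523,46 | z0.5(0.35,-0.24)->500,-22 | z0.6(0.38,-0.20)->474,-97 | z0.7(0.41,-0.15)->445,-176 | 
(470, 425): z0.0(0.18,-0.39)->587,284 | z0.1(0.21,-0.36)->573,232 | z0.2(0.25,-0.32)->557,176 | z0.3(0.28,-0.28)->539,115 | z0.4(0.31,-0.25)->519,48 | z0.5(0.34,-0.21)->496,-23 | z0.6(0.37,-0.17)->470,-99 | z0.7(0.40,-0.14)->441,-180 | 
(440, 425): z0.0(0.18,-0.33)->567,295 | z0.1(0.21,-0.30)->554,241 | z0.2(0.25,-0.27)->539,182 | z0.3(0.28,-0.24)->522,118 | z0.4(0.31,-0.21)->504,49 | z0.5(0.34,-0.18)->482,-24 | z0.6(0.37,-0.15)->459,-102 | z0.7(0.40,-0.12)->433,-182 |
```

View pics/g.png

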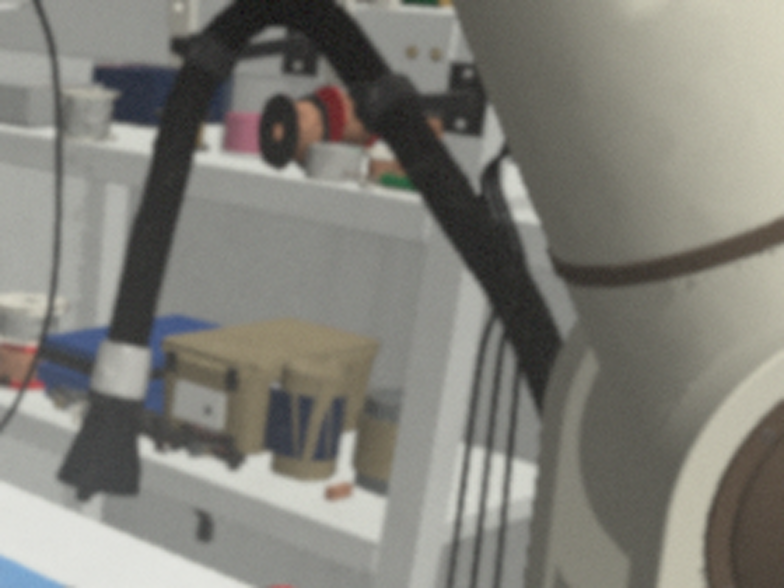

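View pics/g2.png

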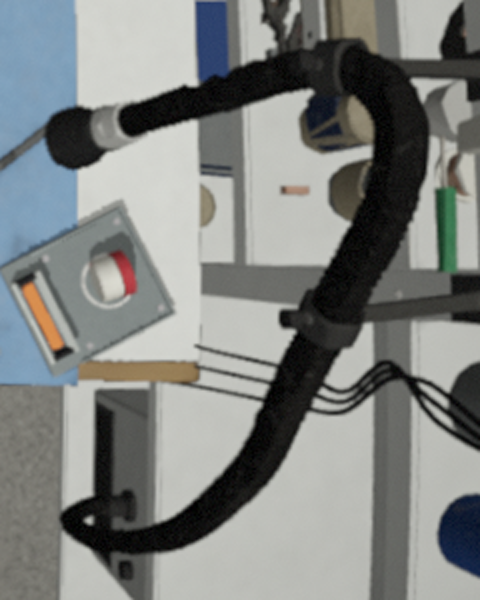

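```bash
python3 - <<'E'
from h import *
import json
def pose():
    T=np.eye(4);T[:3,:3]=ctrl.read_ee_rot();T[:3,3]=ctrl.read_position();return T
t0=ctrl.read_time()
recs=[(np.array(ctrl.read_qpos()).tolist(),pose().tolist())]
q=np.array(recs[0][0])
for j in [6,5,4,3,2,1,0]:
    q=q.copy(); q[j]+=0.04 if j!=1 else -0.04
    ctrl.movej(q); recs.append((np.array(ctrl.read_qpos()).tolist(),pose().tolist()))
json.dump(recs,open("recs.json","w"))
print(t0,ctrl.read_time())
for r in recs: print(np.round(r[0],4),np.round(np.array(r[1])[:3,3],4))
W=cam("wrist");Tm=np.array(recs[-1][1])
print("wrist cam in tool:",Tm[:3,:3].T@(-W["R"].T@W["t"]-Tm[:3,3]))
E
```

```text
0.4 2.15
[-0.8388  0.5011 -0.427   1.5505  0.2208  1.1383 -0.2103] [0.2936 0.5798 0.2312]
[-0.8388  0.501  -0.427   1.5505  0.2208  1.1383 -0.1712] [0.2936 0.5798 0.2312]
[-0.8388  0.501  -0.427   1.5506  0.2208  1.1774 -0.171 ] [0.29   0.5662 0.2314]
[-0.8387  0.501  -0.4267  1.5504  0.26    1.1775 -0.1705] [0.3029 0.5629 0.2317]
[-0.8389  0.5017 -0.427   1.5919  0.26    1.178  -0.1704] [0.2913 0.5423 0.2151]
[-0.8378  0.5011 -0.3849  1.589   0.261   1.178  -0.1703] [0.3153 0.5308 0.2135]
[-0.8391  0.4587 -0.3887  1.5881  0.2603  1.178  -0.1703] [0.316  0.5366 0.2399]
[-0.7972  0.4617 -0.3855  1.5905  0.2612  1.1783 -0.1703] [0.3392 0.5202 0.2369]
wrist cam in tool: [ 0.00035593 -0.07845198 -0.14363783]
```

```bash
cat >> h.py <<'E'
import os,json
from scipy.spatial.transform import Rotation as Ro
def expS(S,t):
    w=S[:3];v=S[3:];R=Ro.from_rotvec(w*t).as_matrix();T=np.eye(4);T[:3,:3]=R
    # w unit, v=-w x p
    p=np.cross(w,v); T[:3,3]=(np.eye(3)-R)@p; return T
class Kin:
    def __init__(s,f="kin.npz"):
        d=np.load(f);s.q0=d["q0"];s.W=d["W"];s.P=d["P"];s.M=d["M"]
        s.S=[np.r_[w,-np.cross(w,p)] for w,p in zip(s.W,s.P)]
    def fk(s,q): 
        T=np.eye(4)
        for i in range(7): T=T@expS(s.S[i],q[i]-s.q0[i])
        return T@s.M
    def axes(s,q):
        T=np.eye(4);o=[]
        for i in range(7):
            o.append((T[:3,:3]@s.W[i],T[:3,:3]@s.P[i]+T[:3,3])); T=T@expS(s.S[i],q[i]-s.q0[i])
        return o
def down(yaw): # jaw axis x at given yaw
    x=np.array([np.cos(yaw),np.sin(yaw),0]);z=np.array([0,0,-1.]);return np.c_[x,np.cross(z,x),z]
E
python3 - <<'E'
from h import *
recs=json.load(open("recs.json"))
Q=[np.array(r[0]) for r in recs];P=[np.array(r[1]) for r in recs]
q0=Q[0];M=P[0]
W=np.zeros((7,3));PP=np.zeros((7,3))
for k,j in enumerate([6,5,4,3,2,1,0]):
    D=P[k+1]@np.linalg.inv(P[k]);d=Q[k+1][j]-Q[k][j]
    w=Ro.from_matrix(D[:3,:3]).as_rotvec(); n=np.linalg.norm(w);w=w/n*np.sign(d);W[j]=w/np.linalg.norm(w)
    A=np.eye(3)-D[:3,:3]; PP[j]=np.linalg.lstsq(A,D[:3,3],rcond=1e-3)[0]
print(np.round(W,3),np.round(PP,3))
# IK samples
rng=np.random.default_rng(0);data=list(zip(Q,P));ws=[1]*0
for i in range(400):
    r=rng.uniform(.4,.8);b=rng.uniform(-.9,1.1)
    pos=np.array([r*np.cos(b),r*np.sin(b),rng.uniform(0,.35)])
    R=down(rng.uniform(-3,3))@Ro.from_rotvec(rng.normal(0,.35,3)).as_matrix()
    try:q=ctrl.solve_ik(pos,R)
    except Exception as e: q=None
    if q is not None:
        T=np.eye(4);T[:3,:3]=R;T[:3,3]=pos;data.append((np.array(q),T))
print(len(data))
def unpack(x):
    W=x[:21].reshape(7,3);W=W/np.linalg.norm(W,axis=1)[:,None];return W,x[21:42].reshape(7,3),x[42:48]
def res(x):
    W,Pp,m=unpack(x);S=[np.r_[w,-np.cross(w,p)] for w,p in zip(W,Pp)]
    T0=np.eye(4);T0[:3,:3]=Ro.from_rotvec(m[:3]).as_matrix()@M[:3,:3];T0[:3,3]=M[:3,3]+m[3:];o=[]
    for q,T in data[:sel]:
        F=np.eye(4)
        for i in range(7):F=F@expS(S[i],q[i]-q0[i])
        F=F@T0;o+=list(F[:3,3]-T[:3,3])+list(.3*(F[:3,:3]-T[:3,:3]).ravel())
    return np.array(o)
x=np.r_[W.ravel(),PP.ravel(),np.zeros(6)]
sel=80
r=least_squares(res,x,max_nfev=30,x_scale=.1,loss="soft_l1",f_scale=.02);print(r.cost,np.abs(r.fun).max())
W,PP,m=unpack(r.x)
T0=np.eye(4);T0[:3,:3]=Ro.from_rotvec(m[:3]).as_matrix()@M[:3,:3];T0[:3,3]=M[:3,3]+m[3:]
np.savez("kin.npz",q0=q0,W=W,P=PP,M=T0)
k=Kin();e=[np.linalg.norm(k.fk(q)[:3,3]-T[:3,3]) for q,T in data];print("err",np.median(e),max(e))
ax=k.axes(q0)
for w,p in ax: print(np.round(w,3),np.round(p-w*(w@p),3))
E
```

```text
[[-0.135  0.03  -0.99 ]
 [-0.779  0.619 -0.097]
 [-0.248 -0.4   -0.882]
 [-0.915  0.345  0.21 ]
 [-0.231 -0.878  0.419]
 [-0.967  0.255  0.006]
 [ 0.001 -0.001  1.   ]] [[-0.075  0.012  0.011]
 [-0.026  0.022  0.349]
 [-0.036 -0.153  0.08 ]
 [ 0.233  0.15   0.767]
 [ 0.216  0.293  0.733]
 [ 0.165  0.612  0.591]
 [ 0.293  0.58   0.   ]]
384
0.0 6.563194432374075e-11
err 2.748505599442555e-12 8.821393615933074e-11
[-0.  0. -1.] [ 0. -0.  0.]
[-0.744  0.668  0.   ] [0.    0.    0.346]
[-0.321 -0.357 -0.877] [-0.087 -0.118  0.08 ]
[-0.92   0.338  0.199] [0.224 0.152 0.779]
[-0.232 -0.878  0.419] [0.217 0.291 0.728]
[-0.967  0.256  0.   ] [0.163 0.615 0.59 ]
[0. 0. 1.] [ 0.294  0.58  -0.   ]
```

```bash
cat >> h.py <<'E'
def cylpts(c,z,r,h0,h1,n=60):
    z=z/np.linalg.norm(z);a=np.cross(z,[0.3,.2,.9]);a/=np.linalg.norm(a);b=np.cross(z,a)
    t=np.linspace(0,2*np.pi,n);ring=np.outer(np.cos(t),a)+np.outer(np.sin(t),b)
    return np.array(c)+r*ring+h0*z,np.array(c)+r*ring+h1*z
def jaraxis(b,el=np.radians(4)): return np.array([np.cos(b)*np.cos(el),np.sin(b)*np.cos(el),np.sin(el)])
def overlay(c,curves,u0,v0,u1,v1,f,name):
    im=cv2.resize(c["color"][v0:v1,u0:u1,::-1],None,fx=f,fy=f,interpolation=cv2.INTER_CUBIC)
    for P,col in curves:
        q=proj(c,P); q=np.round(((q-[u0,v0]+.5)*f-.5)).astype(int)
        cv2.polylines(im,[q.reshape(-1,1,2)],False,col,1)
    cv2.imwrite(name,im)
def stcurves(q):
    def w(L): return np.array(L)/1000@Rz(q[2]).T+[q[0],q[1],0]
    B=lambda x0,x1,y,z:w([[x0,-y,z],[x1,-y,z],[x1,y,z],[x0,y,z],[x0,-y,z]])
    t=np.linspace(0,6.3,40)
    return [(B(-80,70,65,8),(255,0,0)),(B(-79,-47,46,31),(0,255,255)),(B(-72,-54,40,22),(0,255,0)),(B(66,66,61,12),(255,0,255))]
E
python3 - <<'E'
from h import *
T=cam("top");S=cam("scene")
b=np.radians(-75.5);z=jaraxis(b);c=np.array([.452,-.337,.0305])
cv=[]
for r,h0,h1,col in [(.0225,0,.021,(255,0,0)),(.024,.021,.035,(0,255,0))]:
    for P in cylpts(c,z,r,h0,h1): cv.append((P,col))
st=stcurves([.4423,-.3333,-1.086])
overlay(T,cv+st,385,255,500,355,6,"pics/o1.png")
overlay(S,cv+st,400,190,510,275,7,"pics/o2.png")
E
```

```text
(no output)
```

View pics/o1.png

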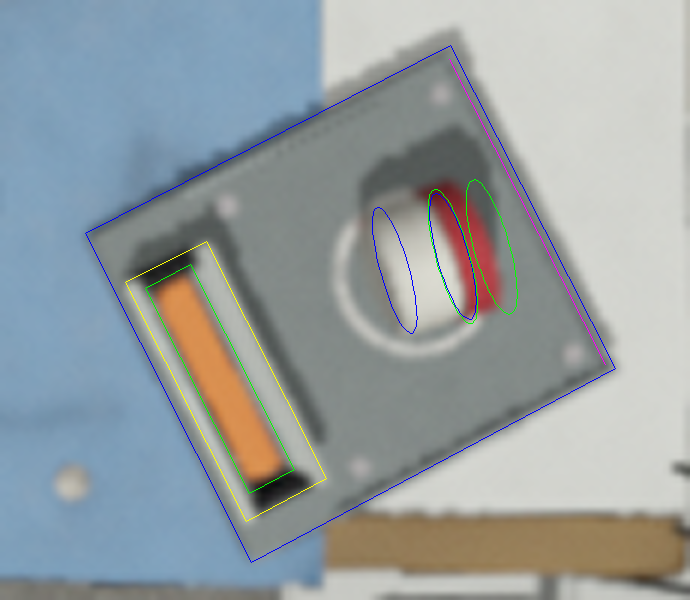

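View pics/o2.png

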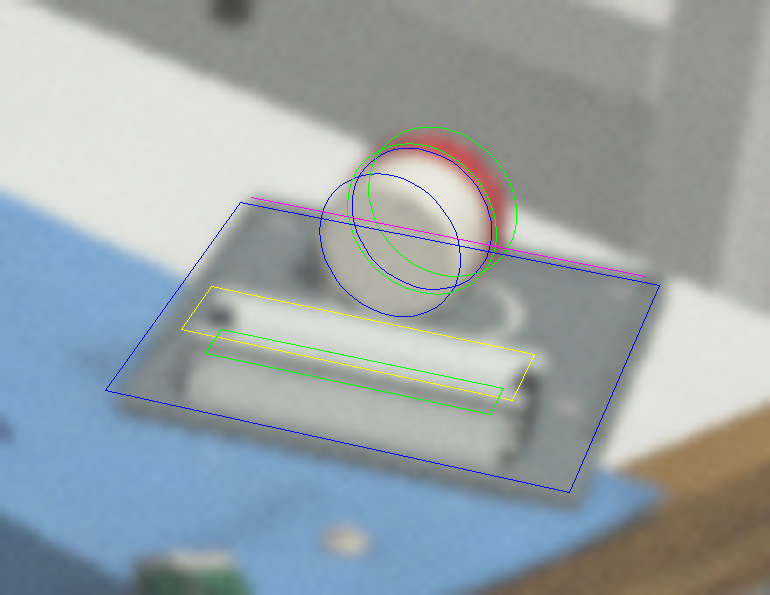

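```bash
cat >> h.py <<'E'
LO=np.array([-2.88,-.31,-1.54,.2,-1.41,.19,-2.57]);HI=np.array([2.88,2.03,1.56,2.42,4.55,2.02,2.57])
def ik(k,p,R,seed,reg=1e-3):
    def f(q):
        T=k.fk(q);return np.r_[(T[:3,3]-p)*10,(T[:3,:3]-R).ravel()*2,reg*(q-seed)]
    r=least_squares(f,np.clip(seed,LO+.02,HI-.02),bounds=(LO+.01,HI-.01))
    T=k.fk(r.x); return r.x,np.linalg.norm(T[:3,3]-p),np.abs(T[:3,:3]-R).max()
def tooltilt(b,depr,roll=1):
    """tool z points at bearing b, depressed depr rad below horizontal; jaw axis horizontal"""
    z=np.array([np.cos(b)*np.cos(depr),np.sin(b)*np.cos(depr),-np.sin(depr)])
    x=roll*np.array([-np.sin(b),np.cos(b),0]);return np.c_[x,np.cross(z,x),z]
def elbow_wrist(k,q):
    a=k.axes(q); 
    def inter(a,b):
        A=np.c_[a[0],-b[0]];s=np.linalg.lstsq(A,b[1]-a[1],rcond=None)[0];return (a[1]+s[0]*a[0]+b[1]+s[1]*b[0])/2
    return inter(a[2],a[3]),inter(a[3],a[4]),inter(a[5],a[6])
E
python3 - <<'E'
from h import *
k=Kin();q=np.array(ctrl.read_qpos());np.set_printoptions(precision=3,suppress=True)
d=np.radians(-75.5);g=np.array([.457,-.356,.032]);off=.024
print("elb,wr now",elbow_wrist(k,q))
A,e,_=ik(k,[.25,.31,.30],np.array(ctrl.read_ee_rot()),q);print("P1",A,e,elbow_wrist(k,A)[2])
B=A.copy();B[0]+=np.radians(88);print("P2",B,k.fk(B)[:3,3],[x.tolist() for x in elbow_wrist(k,B)])
for roll in(1,-1):
  for dep in (70,40,22):
    R=tooltilt(d,np.radians(dep),roll);p=g+off*R[:,2]
    for s in [B]:
        C,e,e2=ik(k,p,R,s);ew=elbow_wrist(k,C);print(roll,dep,C,"err %.4f %.4f"%(e,e2),ew[1],ew[2])
        B2=C
E
```

```text
elb,wr now (array([0.168, 0.151, 0.799]), array([0.178, 0.146, 0.797]), array([0.32 , 0.547, 0.595]))
P1 [-0.712 -0.034 -0.307  2.029  0.071  1.182  0.044] 2.275318425748534e-08 [0.233 0.335 0.658]
P2 [ 0.824 -0.034 -0.307  2.029  0.071  1.182  0.044] [ 0.319 -0.239  0.3  ] [[-0.02261436625797528, 0.0026441634871374187, 0.8518369408710653], [-0.028398610764216306, -0.007525294739336497, 0.8519579155468086], [0.3431531843999328, -0.22156993208344614, 0.6578199131734308]]
1 70 [ 0.454  0.588  0.014  2.087  0.844  0.341 -0.067] err 0.0000 0.0000 [ 0.241 -0.147  0.767] [ 0.428 -0.245  0.347]
1 40 [ 0.624  0.821 -0.472  2.246  1.959  1.119 -1.25 ] err 0.0000 0.0000 [ 0.289 -0.239  0.687] [ 0.393 -0.107  0.247]
1 22 [ 0.386  1.017 -0.322  2.232  2.014  1.468 -1.524] err 0.0000 0.0000 [ 0.39  -0.187  0.609] [ 0.379 -0.055  0.158]
-1 70 [-0.125  0.739  0.74   2.105 -0.765  0.29  -1.755] err 0.0000 0.0000 [0.335 0.019 0.726] [ 0.428 -0.245  0.347]
-1 40 [-0.727  1.308  1.122  2.187 -1.4    0.2   -1.714] err 0.0130 0.1096 [0.376 0.308 0.488] [ 0.442 -0.096  0.256]
-1 22 [-1.002  1.809  1.143  2.188 -1.4    0.2   -2.192] err 0.0103 0.0782 [0.283 0.406 0.238] [ 0.414 -0.037  0.147]
```

```bash
python3 - <<'E'
from h import *
k=Kin();q=np.array(ctrl.read_qpos());np.set_printoptions(precision=3,suppress=True)
d=np.radians(-75.5);g=np.array([.457,-.356,.032]);off=.018
A,e,_=ik(k,[.25,.31,.30],np.array(ctrl.read_ee_rot()),q)
B=A.copy();B[0]+=np.radians(71)
R=tooltilt(d,np.radians(70));p=g-.11*R[:,2]
C,e,e2=ik(k,p,R,B);print(C,e,e2,elbow_wrist(k,C))
ctrl.movej(A);print(ctrl.read_time(),ctrl.read_wrist_force());ctrl.movej(B);print(ctrl.read_time(),ctrl.read_wrist_force())
ctrl.movej(C);print(ctrl.read_time(),ctrl.read_position(),p,ctrl.read_wrist_force())
W=cam("wrist");cv2.imwrite("pics/w1.png",W["color"][:,:,::-1])
T=cam("top");cv2.imwrite("pics/t1.png",T["color"][:,:,::-1])
S=cam("scene");cv2.imwrite("pics/s1.png",S["color"][:,:,::-1])
E
```

```text
[ 0.535  0.314 -0.166  2.114  0.618  0.594  0.139] 2.872367627593558e-08 1.3524742553672198e-07 (array([ 0.127, -0.092,  0.827]), array([ 0.122, -0.103,  0.827]), array([ 0.417, -0.201,  0.473]))
3.2417 [ 0.446  0.573 -0.009]
4.9333 [-0.202 -0.976  0.121]
5.9333 [ 0.449 -0.319  0.136] [ 0.448 -0.32   0.135] [-0.355  0.1   -0.06 ]
```

View pics/w1.png

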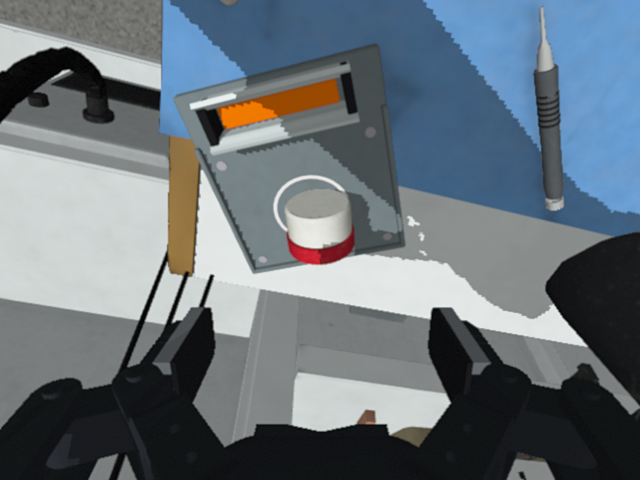

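View pics/t1.png

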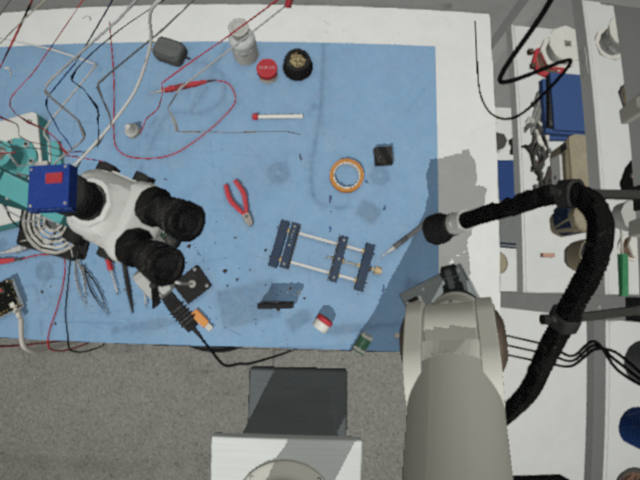

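View pics/s1.png

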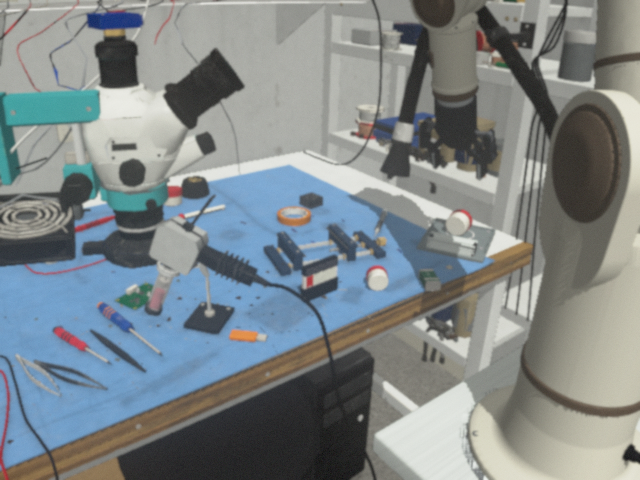

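Wrist view: the jar is at (320,225), lid toward the fingers and centred between the jaws. The channel is at (280,105). I'll refine both poses here.

```bash
python3 - <<'E'
from h import *
W=cam("wrist")
b=np.radians(-75.5);z=jaraxis(b);c=np.array([.451,-.333,.0305])
cv=[]
for r,h0,h1,col in [(.0225,0,.021,(255,0,0)),(.024,.021,.035,(0,255,0))]:
    for P in cylpts(c,z,r,h0,h1): cv.append((P,col))
st=stcurves([.4423,-.3333,-1.086])
overlay(W,cv+st,160,30,420,280,3,"pics/o3.png")
E
```

```text
(no output)
```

View pics/o3.png

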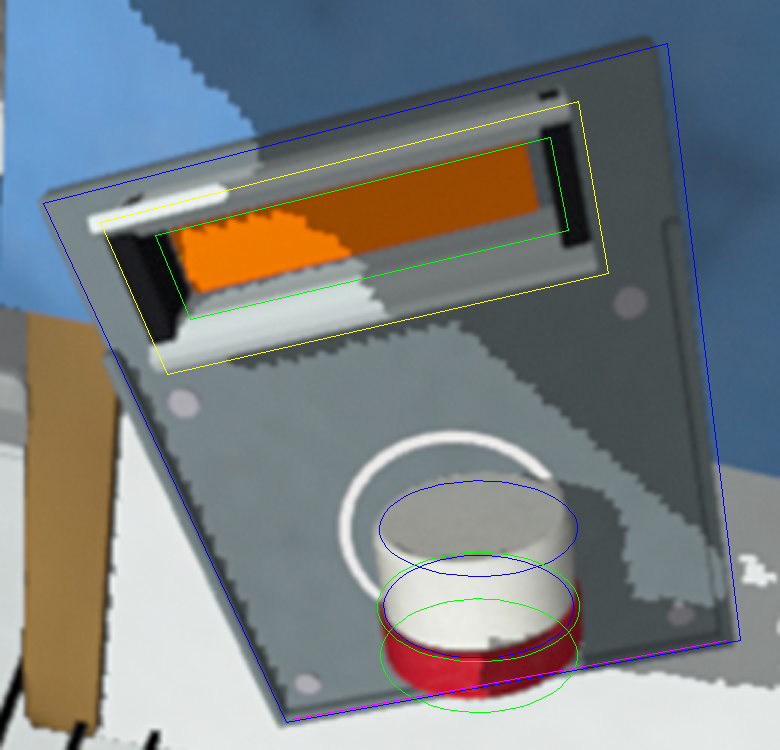

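```bash
python3 - <<'E'
from h import *
im=cv2.imread("pics/w1.png")[:,:,::-1]
crop(im,170,35,370,170,4,"pics/ch.png")
E
```

```text
(no output)
```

View pics/ch.png

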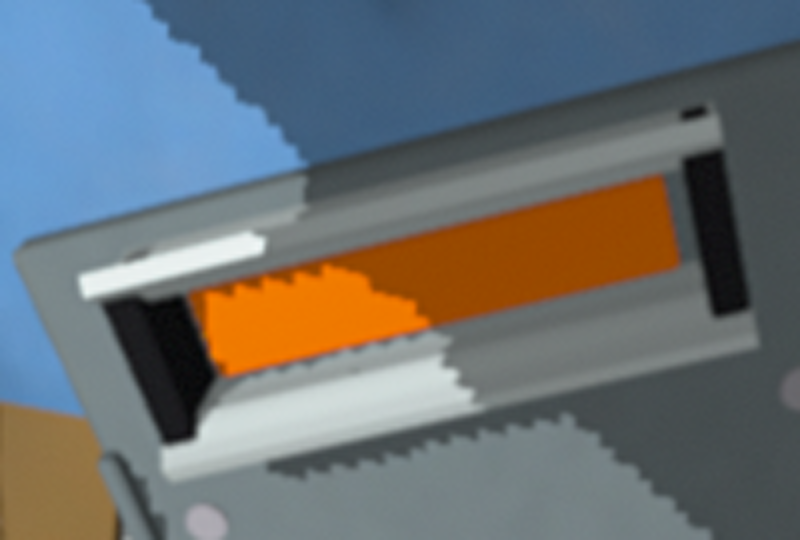

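```bash
python3 - <<'E'
from h import *
np.set_printoptions(precision=4,suppress=True)
W=cam("wrist")
p3=lambda u,v:cu(u,v,160,30,3); p4=lambda u,v:cu(u,v,170,35,4)
pts=[(p3(650,40),(-80,65,8)),(p4(17,248),(-80,-65,8)),(p3(287,718),(70,-65,12)),(p3(735,640),(70,65,12)),
(p4(78,278),(-79,-46,31)),(p4(715,105),(-79,46,31)),(p4(84,300),(-76,-46,31)),(p4(720,143),(-76,46,31)),(p4(165,476),(-47,-46,31)),(p4(757,345),(-47,46,31))]
pix=np.array([p[0] for p in pts]);X=np.array([p[1] for p in pts])/1000
f=lambda q:(proj(W,X@Rz(q[2]).T+[q[0],q[1],0])-pix).ravel()
r=least_squares(f,[.44,-.33,-1.08]);print(r.x,np.degrees(r.x[2]));print(r.fun.reshape(-1,2))
q=r.x
b=np.radians(-75.5);z=jaraxis(b);c=np.array([.4485,-.330,.0305]);cv=[]
for rr,h0,h1,col in [(.0225,0,.021,(255,0,0)),(.024,.021,.035,(0,255,0))]:
    for P in cylpts(c,z,rr,h0,h1): cv.append((P,col))
overlay(W,cv+stcurves(q),160,30,420,280,3,"pics/o4.png")
E
```

```text
[ 0.4404 -0.3334 -1.0787] -61.80267331870466
[[ 1.7043 -0.6043]
 [-3.0604  0.9123]
 [-2.2897  4.335 ]
 [ 1.2288  2.0717]
 [ 0.1059 -0.3886]
 [-0.176   1.2808]
 [ 0.9411 -0.7504]
 [-0.3433 -2.3695]
 [ 1.4304  0.8595]
 [-0.0438 -1.2258]]
```

View pics/o4.png

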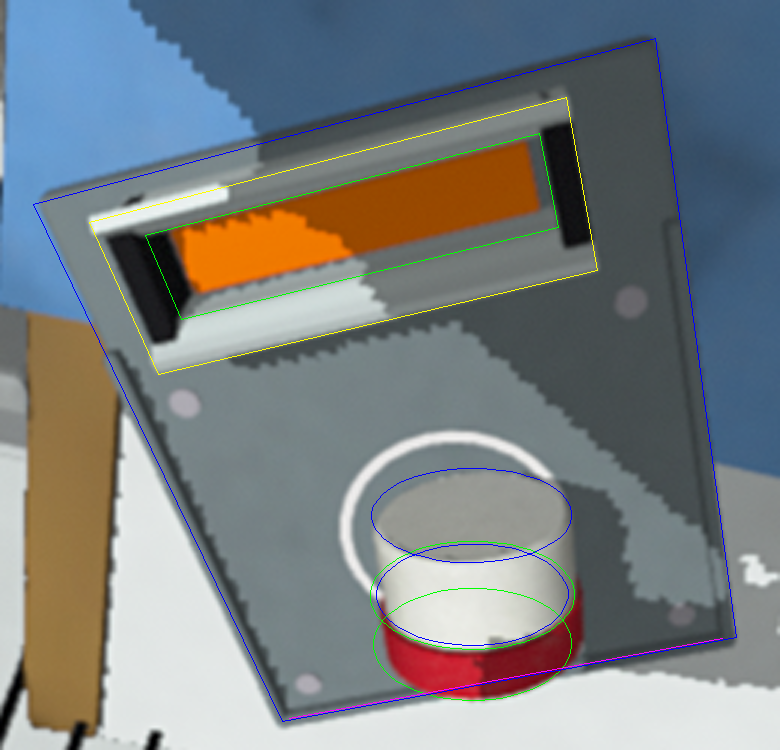

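```bash
python3 - <<'E'
from h import *
np.set_printoptions(precision=4,suppress=True)
d=np.radians(-74);g=np.array([.4566,-.353,.032]);off=.018
R=tooltilt(d,np.radians(70));p=g+off*R[:,2]
ctrl.move_gripper(.068,30)
ctrl.line_to(g-.03*R[:,2],R,feed=.15);print(ctrl.read_wrist_force())
ctrl.line_to(p,R,feed=.06);print(ctrl.read_position(),p,ctrl.read_wrist_force(),ctrl.read_time())
ctrl.move_gripper(0.03,30);print(ctrl.read_width(),ctrl.read_wrist_force(),ctrl.read_ft_torque(),ctrl.read_time())
W=cam("wrist");cv2.imwrite("pics/w2.png",W["color"][:,:,::-1])
E
```

```text
[ 0.4015 -0.3969  0.5245]
[ 0.4584 -0.3588  0.0151] [ 0.4583 -0.3589  0.0151] [0.3862 0.5525 0.1477] 8.1333
0.04704879065237584 [-0.1975  0.3924  3.7538] [ 0.2617  0.0899 -0.0245] 8.45
```

View pics/w2.png

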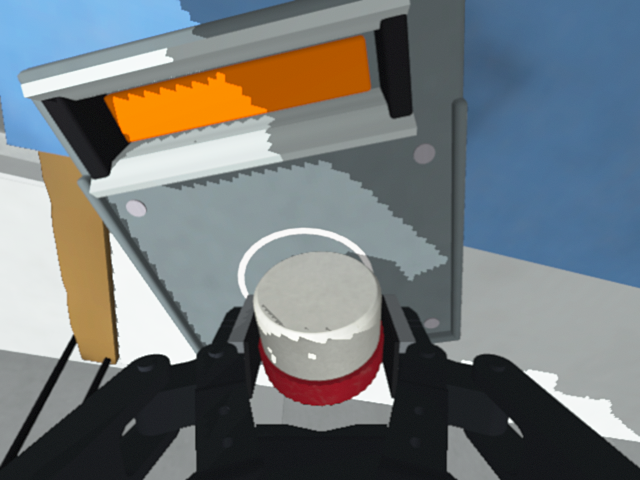

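```bash
python3 - <<'E'
from h import *
np.set_printoptions(precision=3,suppress=True)
k=Kin();q=np.array(ctrl.read_qpos());q0=q
st=np.array([.4404,-.3334,0]);Rs=Rz(-1.0787)
g0=np.array([.4566,-.353,.032]);print("g0 st",Rs.T@(g0-st))
seq=[]
d=np.radians(-74);R=tooltilt(d,np.radians(70));q1,e,_=ik(k,g0+[0,0,.05]+.018*R[:,2],R,q);print(q1,e)
for b in (-74,-62,-50):
    for dep in (22,25):
        gf=st+Rs@np.array([.055,-.003,.0]);gf[2]=.090
        R=tooltilt(np.radians(b),np.radians(dep));s=q1
        for dd in np.linspace(70,dep,6)[1:]:
            Rr=tooltilt(np.radians(-74+(b+74)*(70-dd)/(70-dep)),np.radians(dd))
            gg=g0+[0,0,.05]+(gf-g0-[0,0,.05])*(70-dd)/(70-dep)
            s,e,e2=ik(k,gg+.018*Rr[:,2],Rr,s)
        print(b,dep,s,e,e2,elbow_wrist(k,s)[1:])
        for t in (0,.25,.5,.75,1):
            T=k.fk(q1+t*(s-q1));print("   t",t,T[:3,3]-.018*T[:3,2],"dep",np.degrees(np.arcsin(-T[2,2])),"roll",T[2,0])
E
```

```text
g0 st [0.025 0.005 0.032]
[ 0.537  0.474 -0.09   2.089  0.745  0.445  0.083] 1.307577030156821e-08
-74 22 [ 0.075  0.831  0.069  2.292  1.972  1.132 -1.573] 9.122401590097882e-09 5.7645902828973306e-08 (array([ 0.37 , -0.054,  0.688]), array([ 0.377, -0.079,  0.218]))
   t 0 [ 0.457 -0.353  0.082] dep 69.99999376930558 roll 1.2602414416056928e-08
   t 0.25 [ 0.393 -0.361  0.05 ] dep 60.866623662604106 roll -0.19921280193929825
   t 0.5 [ 0.37  -0.387  0.052] dep 46.215136485538466 roll -0.2694051853366785
   t 0.75 [ 0.398 -0.403  0.071] dep 32.50990718479813 roll -0.18957934692471362
   t 1 [ 0.464 -0.383  0.09 ] dep 22.000003562256783 roll -2.736314035895984e-08
-74 25 [ 0.088  0.789  0.074  2.296  1.972  1.063 -1.534] 9.296110233589602e-09 5.546840170511658e-08 (array([ 0.354, -0.058,  0.703]), array([ 0.379, -0.086,  0.234]))
   t 0 [ 0.457 -0.353  0.082] dep 69.99999376930558 roll 1.2602414416056928e-08
   t 0.25 [ 0.399 -0.362  0.053] dep 61.35581291685456 roll -0.18171536345482217
   t 0.5 [ 0.378 -0.385  0.055] dep 47.781903415827045 roll -0.24629506308068835
   t 0.75 [ 0.40
[... 1720 characters left out ...]
 -0.125] dep 55.36247075037726 roll -0.24586728982404896
   t 1 [ 0.474 -0.388  0.085] dep 21.850791459116895 roll -0.007917280970338121
-50 25 [ 1.676  2.02  -1.438  2.41   3.122  1.709  0.217] 0.012270639377658859 0.017094934707410525 (array([-0.064, -0.446,  0.116]), array([ 0.281, -0.148,  0.231]))
   t 0 [ 0.457 -0.353  0.082] dep 69.99999376930558 roll 1.2602414416056928e-08
   t 0.25 [ 0.3   -0.324 -0.08 ] dep 65.97550359879082 roll -0.4062677545669659
   t 0.5 [ 0.312 -0.263 -0.167] dep 70.74998626836332 roll -0.32942895226276964
   t 0.75 [ 0.454 -0.234 -0.117] dep 57.3109507465378 roll -0.231100745437987
   t 1 [ 0.474 -0.388  0.086] dep 25.20967644086375 roll -0.008830954406199977
```

```bash
cat > mv.py <<'E'
from h import *
st=np.array([.4404,-.3334,0]);Rs=Rz(-1.0787)
g0=np.array([.4566,-.353,.032])
def gp(g,b,dep): 
    R=tooltilt(np.radians(b),np.radians(dep));return g+.018*R[:,2],R
E
python3 - <<'E'
from mv import *
np.set_printoptions(precision=3,suppress=True)
p,R=gp(g0+[0,0,.055],-74,70);ctrl.line_to(p,R,feed=.08)
print(ctrl.read_wrist_force(),ctrl.read_width(),ctrl.read_time())
gf=st+Rs@np.array([.055,0,0.]);gf[2]=.095
gs=g0+[0,0,.055]
for f in (.34,.67,1):
    p,R=gp(gs+f*(gf-gs),-74,70-48*f)
    L=np.linalg.norm(p-np.array(ctrl.read_position()))
    ctrl.line_to(p,R,feed=L/.8)
    print(f,ctrl.read_position(),ctrl.read_wrist_force(),ctrl.read_qpos(),ctrl.read_time())
S=cam("scene");crop(S["color"],380,120,540,280,4,"pics/s2.png")
W=cam("wrist");cv2.imwrite("pics/w3.png",W["color"][:,:,::-1])
E
```

```text
[-0.231  0.296 -0.93 ] 0.04670234689191353 9.3333
0.34 [ 0.463 -0.373  0.075] [ 0.283 -0.339 -1.558] [ 0.065  0.515  0.315  2.224  1.447  0.363 -0.776] 10.2833
0.67 [ 0.467 -0.387  0.082] [-0.647 -0.166 -0.538] [-0.05   0.644  0.309  2.294  1.889  0.653 -1.377] 11.2167
1 [ 0.471 -0.398  0.089] [-0.356  0.247  0.059] [-0.13   0.85   0.29   2.297  1.945  0.978 -1.64 ] 12.2
```

View pics/s2.png

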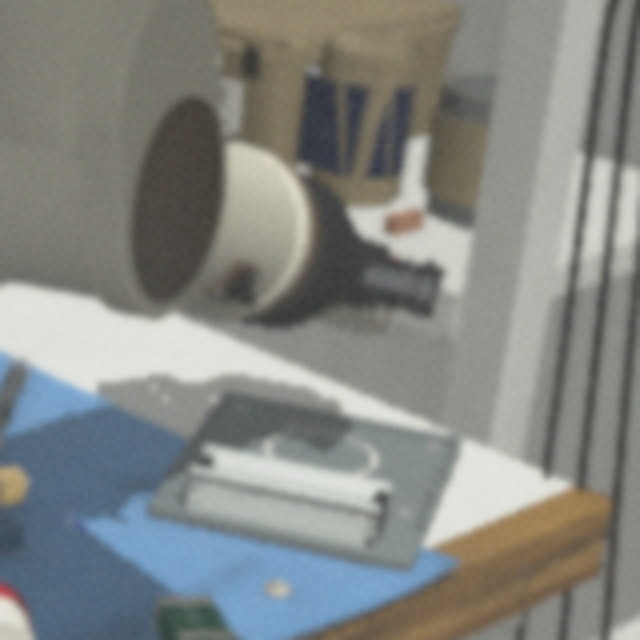

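View pics/w3.png

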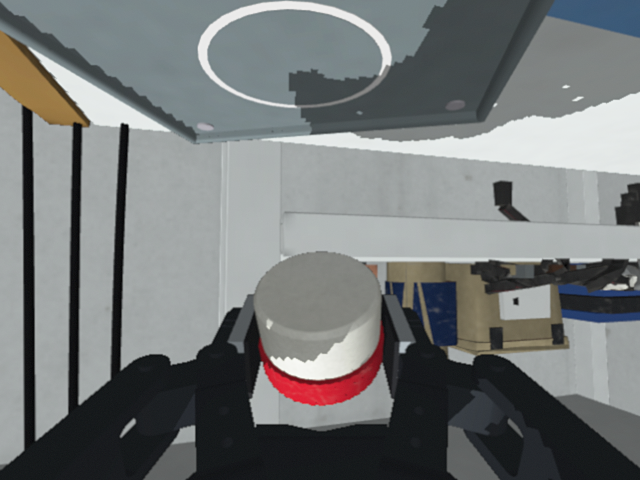

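```bash
python3 - <<'E'
from mv import *
S=cam("scene");W=cam("wrist")
c=-W["R"].T@W["t"];Rt=np.array(ctrl.read_ee_rot());p=np.array(ctrl.read_position())
body=[]
im=cv2.resize(S["color"][100:260,360:560,::-1],None,fx=4,fy=4,interpolation=cv2.INTER_CUBIC)
def pt(X,col):
    q=(proj(S,X)[0]-[360,100]+.5)*4;print(np.round(q));cv2.circle(im,tuple(int(v) for v in q),4,col,1)
pt(c,(0,0,255));pt(p,(0,255,0));pt(p-.073*Rt[:,2],(255,0,0));pt(p-.073*Rt[:,2]-.042*Rt[:,1],(255,255,0));pt(p-.16*Rt[:,2]-.042*Rt[:,1],(255,255,0))
print(c,p);cv2.imwrite("pics/s3.png",im)
E
```

```text
[304. 488.]
[445. 360.]
[399. 345.]
[375. 426.]
[311. 412.]
[ 0.42671204 -0.24244318  0.07056101] [ 0.47110408 -0.39816482  0.08879216]
```

View pics/s3.png

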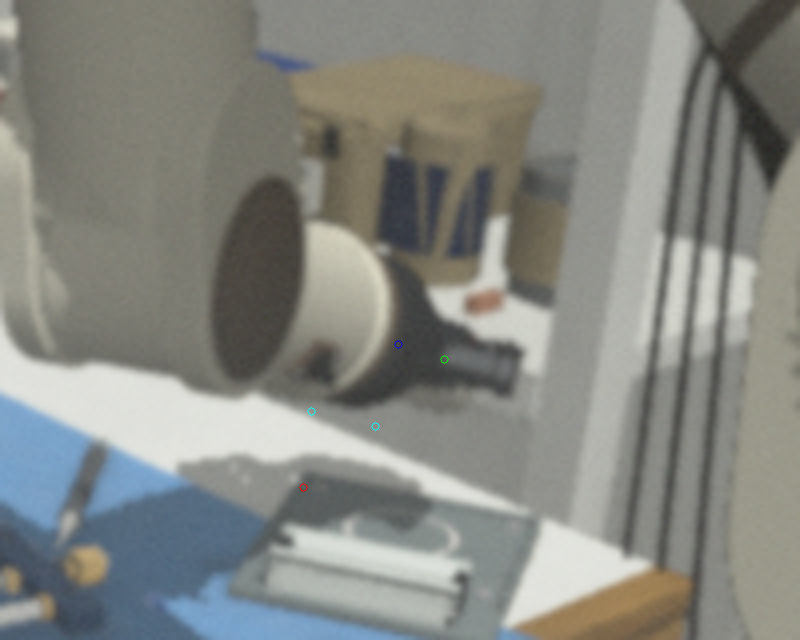

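```bash
python3 - <<'E'
from mv import *
np.set_printoptions(precision=3,suppress=True)
gf=st+Rs@np.array([.055,0,0.])
gf[2]=.054;p,R=gp(gf,-74,22);ctrl.line_to(p,R,feed=.08);ctrl.hold(.15)
f0=np.mean([ctrl.read_wrist_force() for _ in range(3)],0);print(f0,ctrl.read_time())
z=.054
while z>.034:
    z-=.002;gf[2]=z;p,R=gp(gf,-74,22);ctrl.line_to(p,R,feed=.02)
    f=np.array(ctrl.read_wrist_force());print(round(z,4),f,ctrl.read_position()[2]-p[2])
    if f[2]-f0[2]>2.5: break
print(ctrl.read_time())
W=cam("wrist");cv2.imwrite("pics/w4.png",W["color"][:,:,::-1])
E
```

```text
[-0.627 -0.09  -0.659] 13.2167
0.052 [ 0.665  0.117 -1.377] 0.00011826516071176962
0.05 [ 0.159 -0.528 -1.237] -0.00012884105034340065
0.048 [-0.566 -0.398 -0.748] -0.00018013337559268788
0.046 [ 0.811 -0.316 -1.14 ] -0.00016545864455128761
0.044 [-1.366  0.824 -0.814] -0.00013946130723700711
0.042 [ 0.088  0.189 -1.182] -0.00015767127838464678
0.04 [-0.696  0.877  1.736] 0.000376819978310107
0.038 [-0.479  1.101  7.22 ] 0.001921549209053082
15.2167
```

View pics/w4.png

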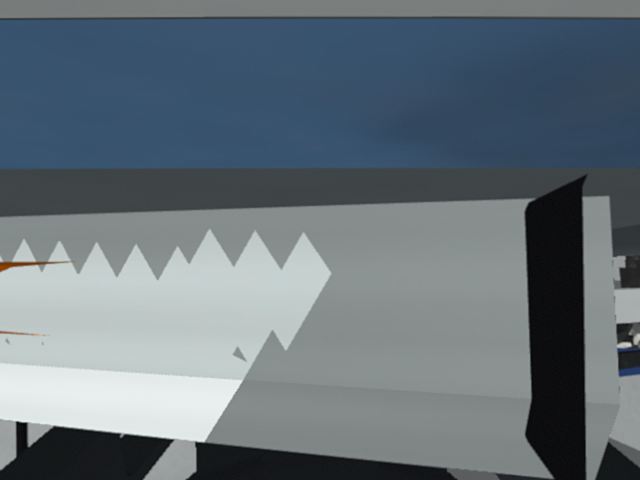

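```bash
python3 - <<'E'
from mv import *
np.set_printoptions(precision=3,suppress=True)
gf=st+Rs@np.array([.055,0,0.]);gf[2]=.040
p,R=gp(gf,-74,22);ctrl.line_to(p,R,feed=.03)
ctrl.move_gripper(.08,30);print(ctrl.read_width());ctrl.hold(.4);print(ctrl.read_wrist_force(),ctrl.read_time())
p2=p-.10*R[:,2]+[0,0,.015]; ctrl.line_to(p2,R,feed=.12)
print(ctrl.read_wrist_force(),ctrl.read_time())
W=cam("wrist");cv2.imwrite("pics/w5.png",W["color"][:,:,::-1])
S=cam("scene");crop(S["color"],360,100,560,260,4,"pics/s5.png")
T=cam("top");crop(T["color"],340,200,520,380,4,"pics/t5.png")
E
```

```text
0.07992413079733811
[-1.177 -0.554  0.182] 16.3417
[-0.445 -0.372  1.778] 17.3833
```

View pics/w5.png

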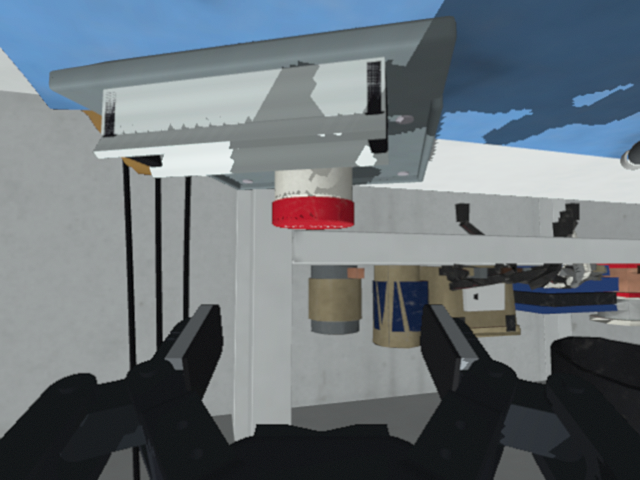

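View pics/s5.png

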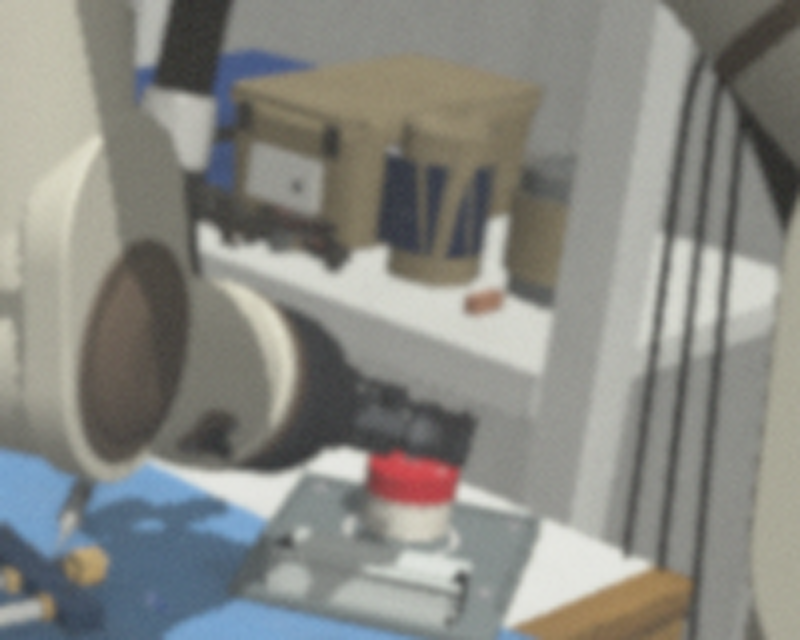

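```bash
python3 - <<'E'
from mv import *
np.set_printoptions(precision=3,suppress=True)
T=cam("top");S=cam("scene")
def tri(a,b):
    o1,d1=ray(T,a);o2,d2=ray(S,b)
    s=np.linalg.lstsq(np.c_[d1,-d2],o2-o1,rcond=None)[0]
    p,q=o1+s[0]*d1,o2+s[1]*d2
    return (p+q)/2,np.linalg.norm(p-q)
for n,a,b in [("clamp2",(563,318),(499,36)),("clamp1",(567,195),(434,18)),("nub2",(546,318),(485,40)),("lamp collar",(454,222),(404,132)),("lamp mouth",(433,228),(395,170))]: print(n,*tri(a,b))
# collar radius check
print(ctrl.read_position(),ctrl.read_wrist_force())
crop(T["color"],380,150,640,360,3,"pics/t6.png")
k=Kin()
q=np.array(ctrl.read_qpos())
m=np.array([.4404,-.3334,.030])+Rs@np.array([-.063,0,0]);print("mouth",m)
E
```

```text
clamp2 [ 0.438 -0.369  0.402] 0.005808040214580387
clamp1 [ 0.593 -0.367  0.422] 0.0024088823254299644
nub2 [ 0.442 -0.344  0.397] 0.006092110462052509
lamp collar [ 0.587 -0.295  0.199] 0.010738419089662367
lamp mouth [ 0.587 -0.279  0.12 ] 0.009342451057427117
[ 0.445 -0.309  0.086] [-0.47   0.013 -0.559]
mouth [ 0.411 -0.278  0.03 ]
```

View pics/t6.png

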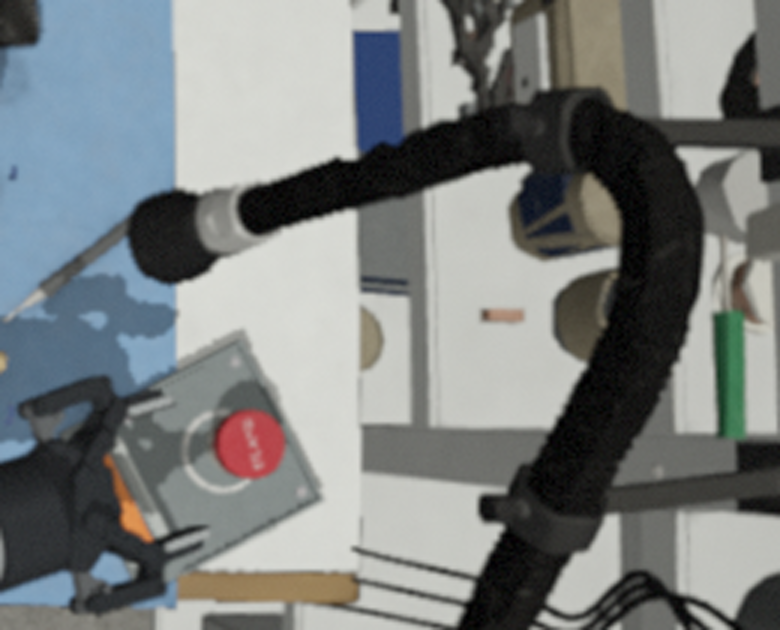

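```bash
cat >> mv.py <<'E'
m=np.array([.4404,-.3334,.030])+Rs@np.array([-.063,0,0])
BP=28.2+180-.0
E
python3 - <<'E'
from mv import *
np.set_printoptions(precision=3,suppress=True)
k=Kin();q=np.array(ctrl.read_qpos());print(q)
hb=np.array([.4315,.025,.057]);off=.019
seeds=[q,np.array([-.5,.3,0,2.0,.1,1.,0]),np.array([.5,.3,-.2,2.1,.6,.6,.1]),np.array([.5,.5,-.2,2.1,-.6,.6,.1])]
for roll in (1,-1):
  for lean in (12,18):
    for nm,b,pp in (("pick",92.6,hb),("prep",92.6,hb+[0,0,.1]),("place",208.2,m+[0,0,.037]),("above",208.2,m+[0,0,.1])):
        R=tooltilt(np.radians(b),np.radians(90-lean),roll);p=pp+off*R[:,2];best=None
        for s in seeds:
            for j7 in (-1.5,0,1.5):
                s2=s.copy();s2[6]=j7;x,e,e2=ik(k,p,R,s2)
                if e<1e-4 and e2<1e-3:
                    mar=np.min(np.r_[x-LO,HI-x]);
                    if best is None or mar>best[1]: best=(x,mar)
        if best: print(roll,lean,nm,best[0],"mar %.2f"%best[1],elbow_wrist(k,best[0])[1:])
        else: print(roll,lean,nm,"none")
E
```

```text
[-0.272  0.839  0.177  2.363  1.733  1.064 -1.648]
1 12 pick [-0.349  0.478  0.461  2.225 -0.735  0.643 -2.396] mar 0.17 (array([0.223, 0.054, 0.798]), array([ 0.435, -0.046,  0.39 ]))
1 12 prep [ 1.169  0.861 -1.526  2.135  0.786  1.042  2.437] mar 0.01 (array([ 0.139, -0.366,  0.667]), array([ 0.435, -0.046,  0.49 ]))
1 12 place [ 0.686  0.556 -0.321  1.976  0.457  0.823 -1.025] mar 0.44 (array([ 0.193, -0.191,  0.774]), array([ 0.473, -0.244,  0.4  ]))
1 12 above [ 0.693  0.45  -0.327  1.952  0.378  0.934 -0.944] mar 0.47 (array([ 0.155, -0.163,  0.8  ]), array([ 0.473, -0.244,  0.463]))
1 18 pick [-0.135  0.482  0.299  2.208 -0.757  0.679 -2.313] mar 0.21 (array([0.233, 0.005, 0.796]), array([ 0.436, -0.08 ,  0.38 ]))
1 18 prep [-0.218  0.278  0.386  2.167 -0.554  0.863 -2.542] mar 0.03 (array([0.137, 0.004, 0.834]), array([ 0.436, -0.08 ,  0.48 ]))
1 18 place [ 0.599  0.592 -0.279  1.93   0.494  0.92  -1.088] mar 0.49 (array([ 0.221, -0.182,  0.764]), array([ 0.503, -0.228,  0.39 ]))
1 18 above [ 0.611  0.49  -0.292  1.908  0.431  1.026 -1.017] mar 0.51 (array([ 0.183, -0.159,  
[... 449 characters left out ...]
.4  ]))
-1 12 above [ 0.963  0.52  -0.671  1.943  0.562  1.009  2.04 ] mar 0.48 (array([ 0.127, -0.225,  0.782]), array([ 0.473, -0.244,  0.463]))
-1 18 pick [ 1.107  0.977 -1.285  2.171  0.887  0.824 -0.646] mar 0.25 (array([ 0.174, -0.389,  0.62 ]), array([ 0.436, -0.08 ,  0.38 ]))
-1 18 prep [ 0.73   0.341 -0.699  2.138 -0.136  0.776  0.201] mar 0.28 (array([ 0.116, -0.135,  0.82 ]), array([ 0.436, -0.08 ,  0.48 ]))
-1 18 place [ 1.102  0.83  -0.976  1.914  0.942  1.218  1.706] mar 0.51 (array([ 0.153, -0.348,  0.68 ]), array([ 0.503, -0.228,  0.39 ]))
-1 18 above [ 0.854  0.55  -0.607  1.9    0.591  1.102  1.988] mar 0.52 (array([ 0.159, -0.219,  0.774]), array([ 0.503, -0.228,  0.453]))
```

```bash
python3 - <<'E'
from mv import *
np.set_printoptions(precision=3,suppress=True)
k=Kin();q=np.array(ctrl.read_qpos())
hb=np.array([.4315,.025,.057])
R=tooltilt(np.radians(92.6),np.radians(72),-1)
s=np.array([0.73,.341,-.70,2.138,-.136,.776,.201])
prep,e,_=ik(k,hb+[0,0,.13]+.019*R[:,2],R,s);print(prep,e)
Rc=k.fk(q)[:3,:3];p0=k.fk(q)[:3,3]
a,e,_=ik(k,p0+[-.03,.03,.16],Rc,q);print("lift",a,e)
def path(x,y):
    for t in np.linspace(0,1,7):
        T=k.fk(x+t*(y-x));print("  ",T[:3,3],"body",T[:3,3]-.09*T[:3,2],"wr",elbow_wrist(k,x+t*(y-x))[2],"z",T[:3,2])
print("direct");path(q,prep);print("lift");path(q,a);print("lift->prep");path(a,prep)
E
```

```text
[ 0.754  0.284 -0.716  2.115 -0.17   0.849  0.216] 4.1265864830564294e-09
lift [ 0.906  0.885 -1.344  2.41   1.742  2.01  -1.095] 0.004087432691645505
direct
   [ 0.445 -0.309  0.086] body [ 0.422 -0.229  0.119] wr [0.354 0.011 0.22 ] z [ 0.255 -0.892 -0.374]
   [ 0.371 -0.307  0.066] body [ 0.373 -0.23   0.112] wr [0.38  0.002 0.249] z [-0.025 -0.861 -0.508]
   [ 0.318 -0.265  0.048] body [ 0.34  -0.202  0.108] wr [ 0.404 -0.012  0.288] z [-0.24  -0.705 -0.667]
   [ 0.299 -0.195  0.043] body [ 0.33  -0.154  0.117] wr [ 0.424 -0.03   0.336] z [-0.347 -0.461 -0.817]
   [ 0.317 -0.114  0.059] body [ 0.346 -0.098  0.142] wr [ 0.436 -0.05   0.392] z [-0.332 -0.178 -0.926]
   [ 0.365 -0.035  0.101] body [ 0.383 -0.043  0.189] wr [ 0.44  -0.067  0.451] z [-0.209  0.091 -0.974]
   [0.431 0.031 0.169] body [0.432 0.003 0.255] wr [ 0.436 -0.08   0.51 ] z [-0.014  0.309 -0.951]
lift
   [ 0.445 -0.309  0.086] body [ 0.422 -0.229  0.119] wr [0.354 0.011 0.22 ] z [ 0.255 -0.892 -0.374]
   [ 0.429 -0.292  0.067] body [ 0.407 -0.213  0.103] wr [0.343 0.025 0.212] z [ 0.24  -0.882 -0.405]
   [ 0.422
[... 530 characters left out ...]
0.246] body [ 0.398 -0.198  0.28 ] wr [0.334 0.043 0.381] z [ 0.237 -0.895 -0.377]
   [ 0.344 -0.276  0.194] body [ 0.348 -0.199  0.242] wr [0.358 0.029 0.384] z [-0.038 -0.849 -0.527]
   [ 0.272 -0.239  0.159] body [ 0.299 -0.176  0.218] wr [0.381 0.012 0.393] z [-0.304 -0.697 -0.649]
   [ 0.231 -0.169  0.136] body [ 0.274 -0.129  0.205] wr [ 0.401 -0.009  0.409] z [-0.474 -0.445 -0.76 ]
   [ 0.244 -0.084  0.125] body [ 0.288 -0.071  0.202] wr [ 0.418 -0.032  0.434] z [-0.486 -0.143 -0.862]
   [ 0.315 -0.008  0.132] body [ 0.344 -0.02   0.216] wr [ 0.431 -0.056  0.468] z [-0.321  0.133 -0.938]
   [0.431 0.031 0.169] body [0.432 0.003 0.255] wr [ 0.436 -0.08   0.51 ] z [-0.014  0.309 -0.951]
```

```bash
python3 - <<'E'
from mv import *
np.set_printoptions(precision=3,suppress=True)
k=Kin();q=np.array(ctrl.read_qpos())
hb=np.array([.4315,.025,.057])
R=tooltilt(np.radians(92.6),np.radians(72),-1)
prep=np.array([0.754,0.284,-0.716,2.115,-0.17,0.849,0.216])
prep,e,_=ik(k,hb+[0,0,.13]+.019*R[:,2],R,prep)
def path(x,y):
    for t in np.linspace(0,1,7):
        T=k.fk(x+t*(y-x));print("  ",T[:3,3],"body",T[:3,3]-.09*T[:3,2],"wr",elbow_wrist(k,x+t*(y-x))[2],"z",T[:3,2])
mid=.5*(q+prep)
mid[1]-=.22
path(q,mid);path(mid,prep)
np.savez("plan.npz",mid=mid,prep=prep)
E
```

```text
[ 0.445 -0.309  0.086] body [ 0.422 -0.229  0.119] wr [0.354 0.011 0.22 ] z [ 0.255 -0.892 -0.374]
   [ 0.416 -0.312  0.089] body [ 0.405 -0.232  0.128] wr [0.371 0.008 0.246] z [ 0.126 -0.89  -0.438]
   [ 0.391 -0.305  0.092] body [ 0.389 -0.228  0.138] wr [0.386 0.003 0.277] z [ 0.013 -0.857 -0.515]
   [ 0.371 -0.29   0.095] body [ 0.378 -0.218  0.149] wr [ 0.399 -0.004  0.311] z [-0.078 -0.796 -0.6  ]
   [ 0.358 -0.268  0.101] body [ 0.371 -0.204  0.163] wr [ 0.408 -0.012  0.348] z [-0.14  -0.712 -0.688]
   [ 0.353 -0.24   0.11 ] body [ 0.368 -0.185  0.179] wr [ 0.414 -0.02   0.387] z [-0.171 -0.613 -0.772]
   [ 0.355 -0.209  0.124] body [ 0.371 -0.164  0.2  ] wr [ 0.416 -0.028  0.428] z [-0.169 -0.504 -0.847]
   [ 0.355 -0.209  0.124] body [ 0.371 -0.164  0.2  ] wr [ 0.416 -0.028  0.428] z [-0.169 -0.504 -0.847]
   [ 0.35  -0.171  0.114] body [ 0.367 -0.137  0.196] wr [ 0.421 -0.036  0.44 ] z [-0.199 -0.373 -0.906]
   [ 0.352 -0.129  0.111] body [ 0.37  -0.108  0.197] wr [ 0.426 -0.045  0.452] z [-0.206 -0.233 -0.95 ]
   [ 0.362 -0.086  0.115] body [ 0.379 -0.078  0.203] wr [ 0.429 -0.054  0.466] z [-0.188 -0.09  -0.978]
   [ 0.379 -0.044  0.125] body [ 0.392 -0.049  0.214] wr [ 0.432 -0.063  0.48 ] z [-0.149  0.051 -0.988]
   [ 0.402 -0.005  0.144] body [ 0.411 -0.021  0.232] wr [ 0.435 -0.071  0.495] z [-0.09   0.186 -0.979]
   [0.431 0.031 0.169] body [0.432 0.003 0.255] wr [ 0.436 -0.08   0.51 ] z [-0.014  0.309 -0.951]
```

```bash
python3 - <<'E'
from mv import *
np.set_printoptions(precision=3,suppress=True)
d=np.load("plan.npz")
ctrl.movej(d["mid"]);print(ctrl.read_wrist_force());ctrl.movej(d["prep"]);print(ctrl.read_position(),ctrl.read_wrist_force(),ctrl.read_time())
W=cam("wrist");cv2.imwrite("pics/w6.png",W["color"][:,:,::-1])
c=np.array([.4315,.025,0]);a=np.radians(92.6-90)
def box(x,y,z0,z1):
    L=[]
    for z in (z0,z1):
        L.append((np.array([[x,y,z],[-x,y,z],[-x,-y,z],[x,-y,z],[x,y,z]])@Rz(a).T+c,(0,255,0)))
    return L
overlay(W,box(.006,.035,.065,.048)+box(.007,.035,.026,.006),120,60,520,360,2,"pics/o6.png")
E
```

```text
[-0.48  -0.037 -1.053]
[0.43  0.031 0.167] [-0.43   0.458  0.369] 19.4917
```

View pics/w6.png

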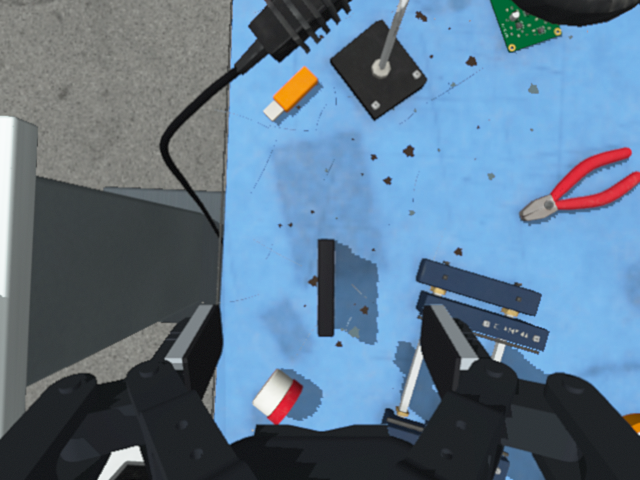

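View pics/o6.png

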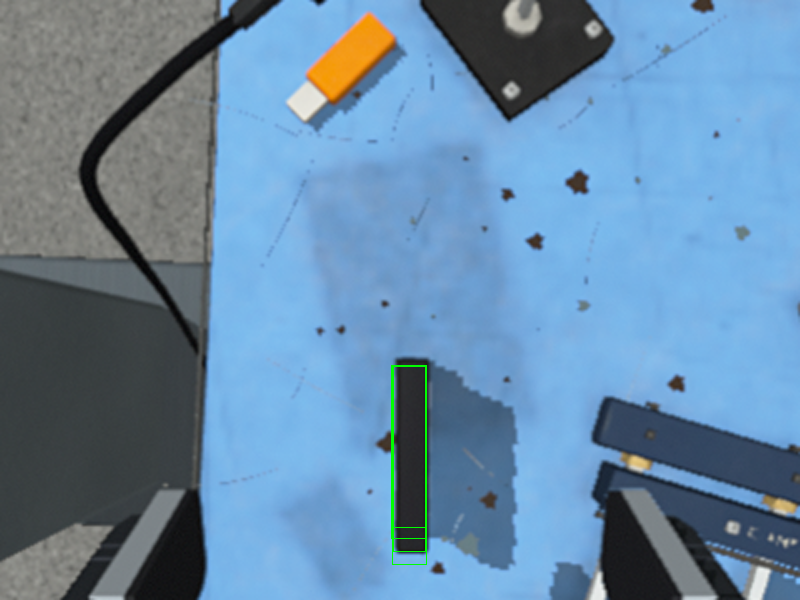

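```bash
python3 - <<'E'
from mv import *
np.set_printoptions(precision=4,suppress=True)
hb=np.array([.4322,.0268,.057])
R=tooltilt(np.radians(92.6),np.radians(72),-1)
p=hb+.019*R[:,2]
ctrl.move_gripper(.04,30)
ctrl.line_to(p+[0,0,.04],R,feed=.15);ctrl.line_to(p,R,feed=.06)
print(ctrl.read_position()-p,ctrl.read_wrist_force(),ctrl.read_time())
ctrl.move_gripper(.005,60);ctrl.hold(.1)
print(ctrl.read_width(),ctrl.read_position()-p,ctrl.read_wrist_force(),ctrl.read_ft_torque(),ctrl.read_time())
ctrl.line_to(p+[0,0,.09],R,feed=.12);ctrl.hold(.2)
print(ctrl.read_wrist_force(),ctrl.read_ft_torque(),ctrl.read_width(),ctrl.read_time())
W=cam("wrist");cv2.imwrite("pics/w7.png",W["color"][:,:,::-1])
S=cam("scene");crop(S["color"],220,130,420,290,4,"pics/s7.png")
E
```

```text
[ 0.0001  0.0002 -0.    ] [-0.2073 -0.2345 -0.4173] 21.575
0.01115832028615297 [ 0.0005 -0.0001  0.0004] [-0.6358 -0.6906  5.5163] [-0.1126  0.0496 -0.0077] 22.0333
[ 0.4285 -0.1536 -1.1064] [-0.3741 -0.0097  0.0203] 0.010598043288664871 23.1333
```

View pics/w7.png

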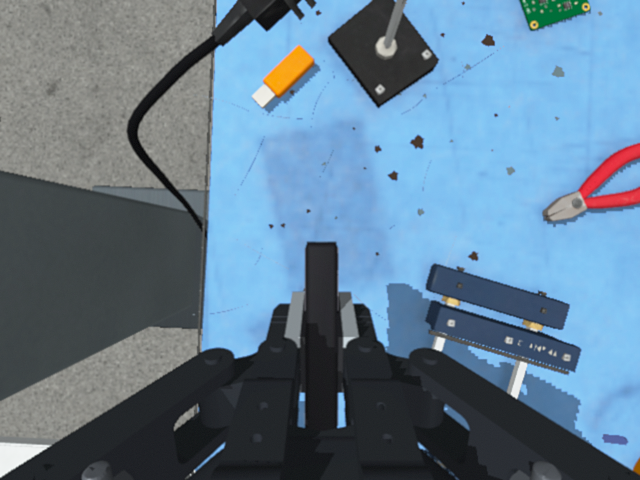

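View pics/s7.png

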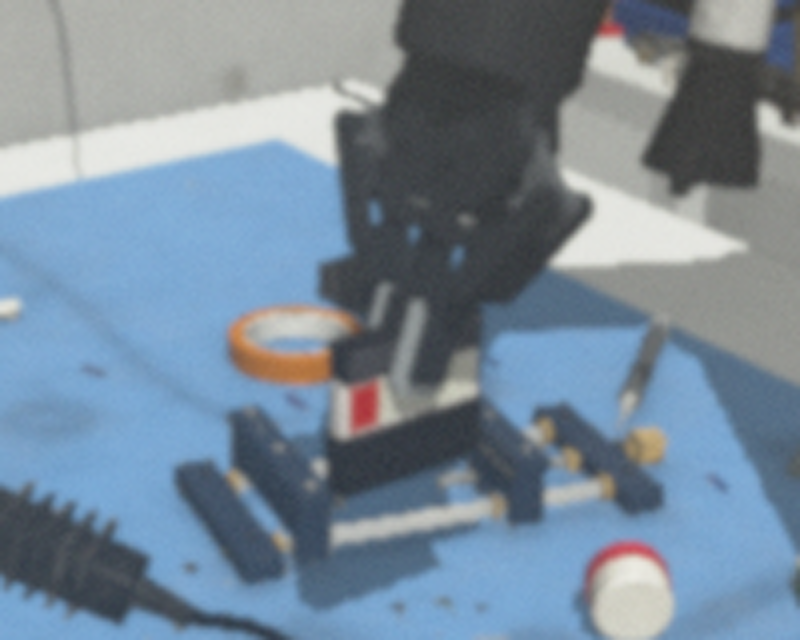

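```bash
python3 - <<'E'
from mv import *
np.set_printoptions(precision=3,suppress=True)
k=Kin();q=np.array(ctrl.read_qpos())
R=tooltilt(np.radians(208.2),np.radians(72),-1)
ab,e,_=ik(k,m+[0,0,.057+.06]+.019*R[:,2],R,np.array([.854,.55,-.607,1.9,.591,1.102,1.988]));print(q,ab,e)
b2,e,_=ik(k,m+[0,0,.037]+.019*R[:,2],R,ab);print(b2,e,elbow_wrist(k,b2))
def path(x,y):
    for t in np.linspace(0,1,9):
        T=k.fk(x+t*(y-x));print("  ",T[:3,3],"wr",elbow_wrist(k,x+t*(y-x))[2],"z",T[:3,2],"roll",T[2,0])
path(q,ab);np.savez("plan2.npz",ab=ab)
E
```

```text
[ 0.72   0.363 -0.695  2.144 -0.122  0.751  0.19 ] [ 0.864  0.524 -0.618  1.891  0.571  1.129  2.009] 1.4803274613506644e-09
[ 0.814  0.648 -0.558  1.922  0.668  1.006  1.911] 7.398228838756546e-09 (array([ 0.199, -0.232,  0.75 ]), array([ 0.195, -0.242,  0.746]), array([ 0.503, -0.228,  0.39 ]))
   [0.432 0.033 0.128] wr [ 0.437 -0.078  0.47 ] z [-0.015  0.309 -0.951] roll -0.0009894314352534665
   [0.431 0.001 0.125] wr [ 0.448 -0.095  0.471] z [-0.047  0.266 -0.963] roll 0.03670449572586594
   [ 0.43  -0.033  0.122] wr [ 0.458 -0.112  0.472] z [-0.079  0.218 -0.973] roll 0.052023080742577554
   [ 0.428 -0.07   0.12 ] wr [ 0.468 -0.13   0.472] z [-0.111  0.166 -0.98 ] roll 0.04774283333471629
   [ 0.425 -0.109  0.119] wr [ 0.476 -0.148  0.472] z [-0.143  0.109 -0.984] roll 0.02983834217710393
   [ 0.422 -0.15   0.119] wr [ 0.484 -0.167  0.472] z [-0.174  0.049 -0.983] roll 0.006678622740970615
   [ 0.417 -0.192  0.12 ] wr [ 0.492 -0.187  0.472] z [-0.207 -0.015 -0.978] roll -0.012119255980949026
   [ 0.412 -0.236  0.124] wr [ 0.498 -0.207  0.471] z [-0.239 -0.08  -0.968] roll -0.017032938805486182
   [ 0.405 -0.281  0.129] wr [ 0.503 -0.228  0.47 ] z [-0.272 -0.146 -0.951] roll -6.378409430852255e-09
```

```bash
python3 - <<'E'
from mv import *
np.set_printoptions(precision=4,suppress=True)
d=np.load("plan2.npz");ctrl.movej(d["ab"]);ctrl.hold(.2)
print(ctrl.read_position(),ctrl.read_wrist_force(),ctrl.read_width(),ctrl.read_time())
T=cam("top");W=cam("wrist");S=cam("scene")
cv2.imwrite("pics/w8.png",W["color"][:,:,::-1])
Rt=np.array(ctrl.read_ee_rot());g=np.array(ctrl.read_position())-.019*Rt[:,2];c=g-[0,0,.057];a=np.radians(28.2-90)
def box(x,y,z0,z1,col):
    return [(np.array([[x,y,z],[-x,y,z],[-x,-y,z],[x,-y,z],[x,y,z]])@Rz(a).T+c,col) for z in (z0,z1)]
bx=box(.006,.035,.065,.048,(0,255,0))+box(.007,.035,.026,.0,(0,0,255))
stc=stcurves([.4404,-.3334,-1.0787])
overlay(S,bx+stc,390,150,520,260,6,"pics/s8.png")
overlay(T,bx+stc,380,250,500,350,6,"pics/t8.png")
overlay(W,bx+stc,100,0,540,440,1.7,"pics/w8.png")
E
```

```text
[ 0.4056 -0.2802  0.129 ] [ 0.2586 -0.1167  0.4899] 0.010961816584303412 25.0333
```

View pics/w8.png

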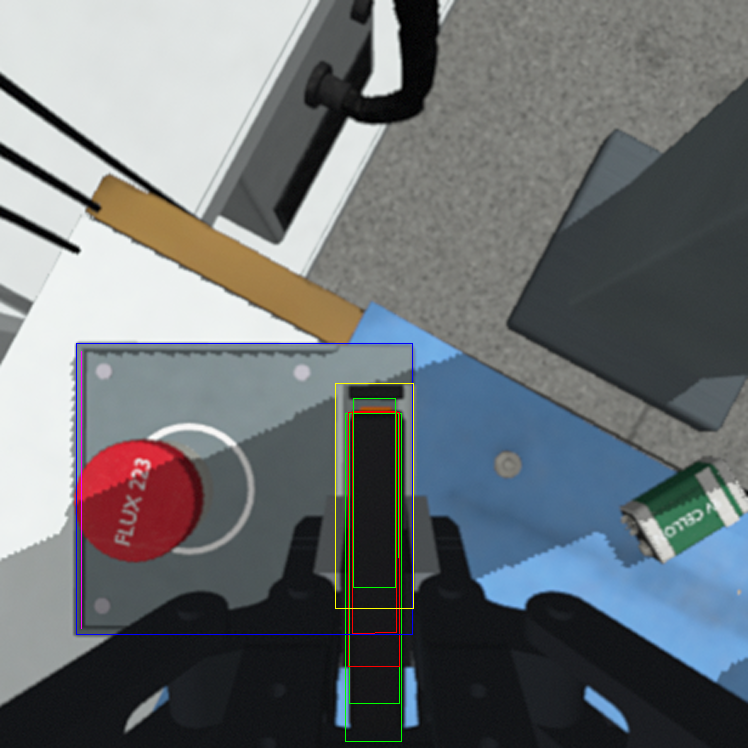

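View pics/s8.png

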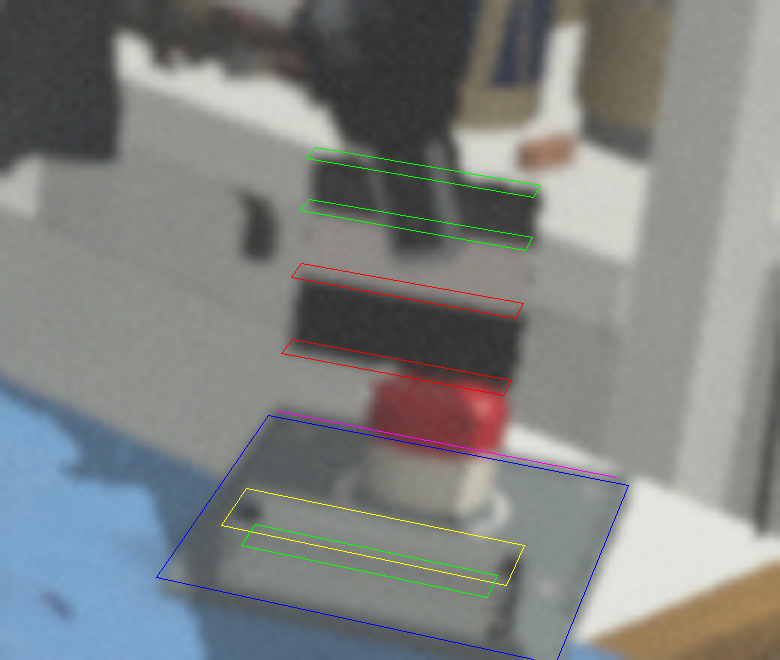

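View pics/t8.png

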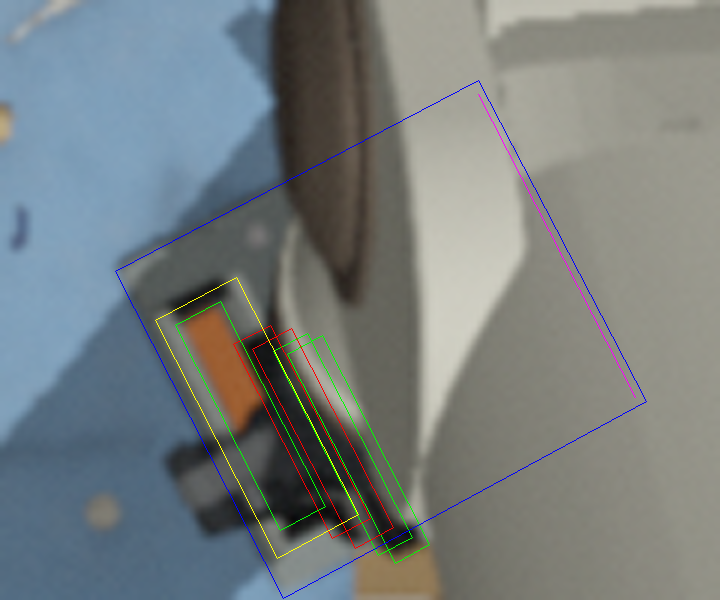

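```bash
python3 - <<'E'
from mv import *
np.set_printoptions(precision=2,suppress=True)
R=tooltilt(np.radians(208.2),np.radians(72),-1)
P=lambda zb:np.array([m[0],m[1],zb+.057])+.019*R[:,2]
ctrl.line_to(P(.036),R,feed=.1);ctrl.hold(.2)
f0=np.mean([ctrl.read_wrist_force() for _ in range(3)],0);t0=np.array(ctrl.read_ft_torque());print(f0,ctrl.read_time())
zb=.036
while zb>.0185:
    zb-=.0025;ctrl.line_to(P(zb),R,feed=.025)
    f=np.array(ctrl.read_wrist_force())-f0;print(round(zb,4),f,np.array(ctrl.read_ft_torque())-t0,(np.array(ctrl.read_position())-P(zb))*1000)
    if np.linalg.norm(f)>5: break
print(ctrl.read_time())
W=cam("wrist");cv2.imwrite("pics/w9.png",W["color"][:,:,::-1])
S=cam("scene");crop(S["color"],390,150,520,260,6,"pics/s9.png")
E
```

```text
[ 0.66  0.34 -0.27] 26.075
0.0335 [-1.12 -0.66 -0.05] [-0.02 -0.06 -0.01] [-0.05 -0.07  0.07]
0.031 [-1.24 -0.27  0.25] [-0.02 -0.02  0.05] [-0.14  0.07 -0.17]
0.0285 [-0.85 -0.47  0.03] [-0.03 -0.03  0.04] [-0.14  0.06 -0.18]
0.026 [-1.59 -0.43 -0.02] [-0.01  0.02 -0.03] [-0.16  0.06 -0.2 ]
0.0235 [-0.29 -0.67 -0.69] [-0.04 -0.03  0.02] [-0.13  0.05 -0.14]
0.021 [-0.31  0.03 -0.75] [-0.01  0.03  0.06] [-0.12  0.08 -0.17]
0.0185 [-0.73  0.13 -0.92] [ 0.   -0.01 -0.02] [-0.13  0.05 -0.14]
0.016 [-1.58  0.05  4.68] [-0.07  0.2   0.02] [ 0.28 -0.09  0.27]
28.075
```

View pics/w9.png

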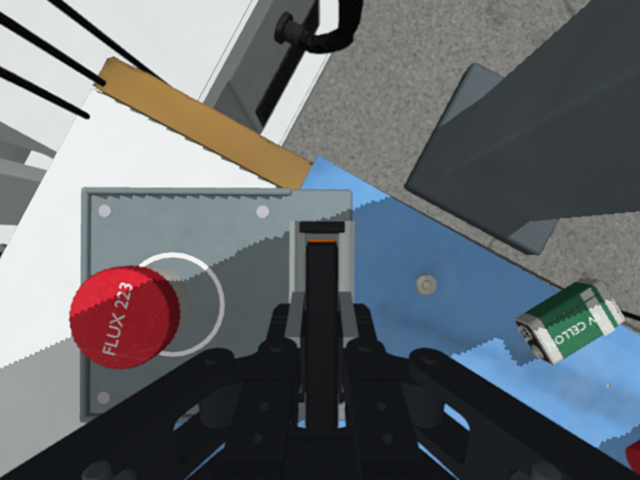

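View pics/s9.png

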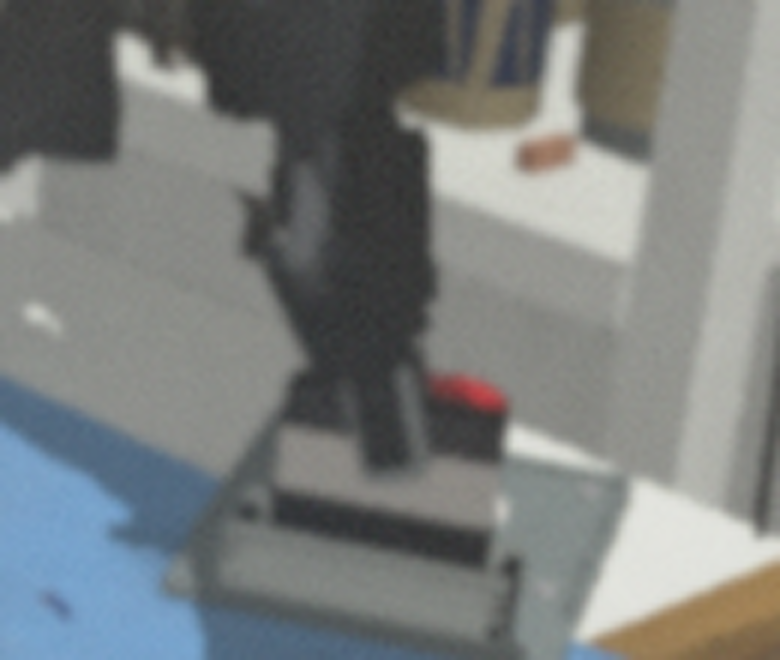

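```bash
python3 - <<'E'
from mv import *
np.set_printoptions(precision=2,suppress=True)
R=tooltilt(np.radians(208.2),np.radians(72),-1)
P=lambda zb:np.array([m[0],m[1],zb+.057])+.019*R[:,2]
f0=np.array([.3,.2,-.5]);zb=.016
while zb>.003:
    zb-=.001;ctrl.line_to(P(zb),R,feed=.012);
    f=np.mean([ctrl.read_wrist_force() for _ in range(2)],0)-f0
    print(round(zb,4),f,ctrl.read_ft_torque(),(np.array(ctrl.read_position())-P(zb))*1000,ctrl.read_position()[2]-P(0)[2])
    if f[2]>16 or np.hypot(*f[:2])>8: break
print(ctrl.read_time(),ctrl.read_width())
E
```

```text
0.015 [-0.39  0.42  4.58] [ 0.03 -0.13 -0.  ] [ 0.25 -0.15  0.17] 0.015165632601785911
0.014 [0.43 0.47 5.52] [-0.02 -0.09  0.06] [ 0.19 -0.12  0.07] 0.014066287024518544
0.013 [ 1.42 -1.21  5.72] [-0.04 -0.14  0.04] [ 0.19 -0.12  0.13] 0.013127994179156062
0.012 [-0.38 -0.3   6.97] [-0.04 -0.09  0.04] [ 0.2  -0.13  0.18] 0.012184692271474035
0.011 [ 0.83 -0.01  6.42] [-0.04 -0.06  0.02] [ 0.22 -0.13  0.24] 0.0112429321408902
0.01 [-0.07 -0.12  8.07] [-0.05  0.09  0.03] [ 0.23 -0.15  0.41] 0.010408497168285152
0.009 [-1.72  1.38 16.61] [ 0.04  0.77 -0.17] [ 0.36 -0.25  1.37] 0.010367152528333402
29.925 0.011109998983824294
```

```bash
python3 - <<'E'
from mv import *
np.set_printoptions(precision=3,suppress=True)
ctrl.hold(.6);print(ctrl.read_wrist_force(),ctrl.read_ft_torque(),ctrl.read_position(),ctrl.read_width(),ctrl.read_time())
W=cam("wrist");cv2.imwrite("pics/w10.png",W["color"][:,:,::-1])
S=cam("scene");crop(S["color"],390,150,520,260,6,"pics/s10.png");cv2.imwrite("pics/s10f.png",S["color"][:,:,::-1])
E
```

```text
[-0.601  1.081 15.622] [ 0.105  0.834 -0.156] [ 0.406 -0.281  0.049] 0.010928996105038197 30.525
```

View pics/s10.png

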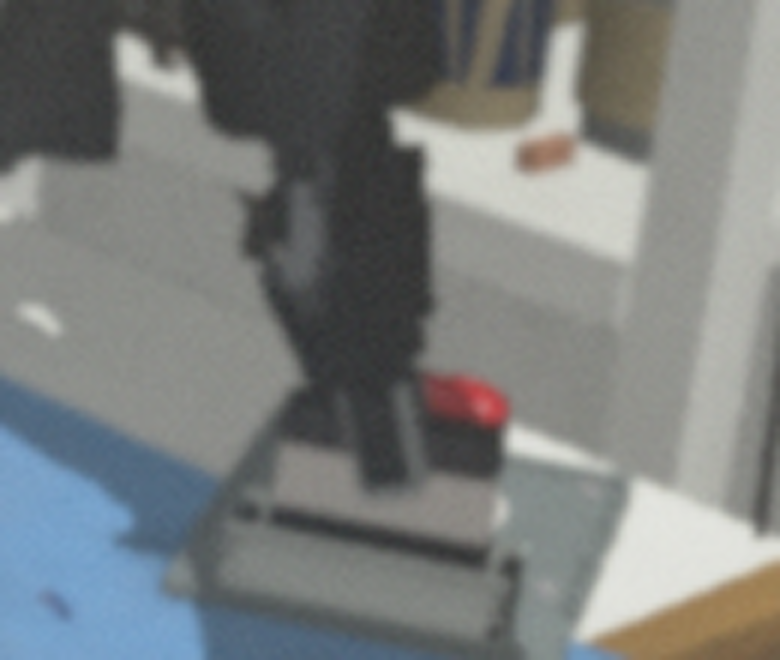

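View pics/w10.png

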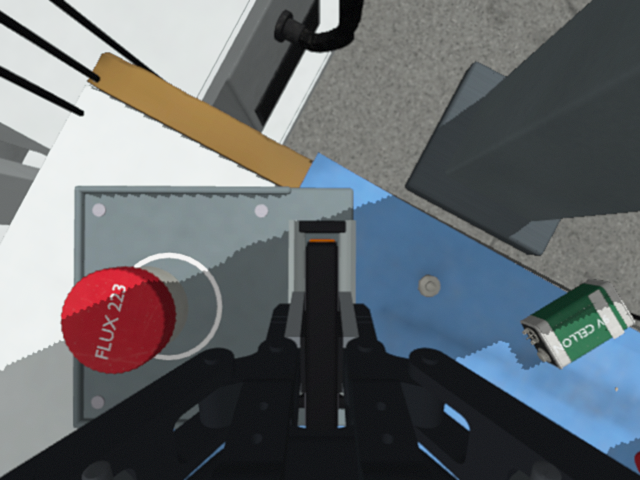

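View pics/s10f.png

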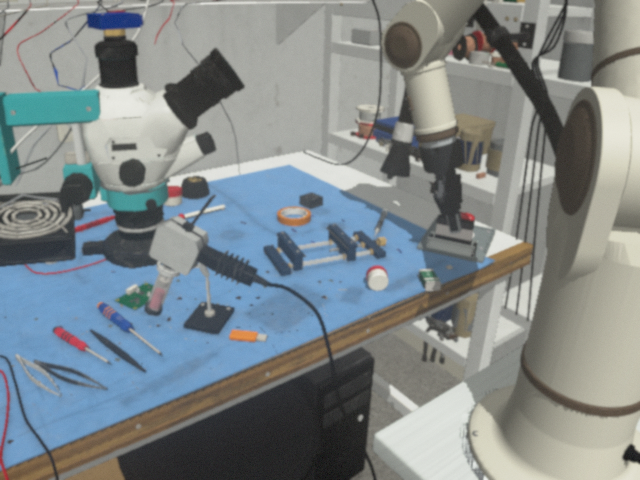

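The foot strip shows evenly above the lip, about 5 mm, which matches underside z ≈ 0.010. The jar is upright and the bystanders haven't moved. Handing in.

```bash
python3 - <<'E'
from workcell import workorder,ctrl
print(ctrl.read_wrist_force());print(workorder.finish_job(),ctrl.read_time())
E
```

```text
[-1.86762248  1.87061229 15.60460172]
the job is handed in; nothing more can be done
the job is handed in; nothing more can be done
```

The jar is standing upright in its bay, and the label holder is pressed fully home in the slot. I handed the job in at about 31 s with the gripper still holding it there.

- **Jar:** I gripped it by the lid and turned it to about 38° from vertical. I lowered it until I felt its edge touch the deck, then let go and it dropped upright. The later wrist and scene pictures all show it standing on the deck, a little behind the painted ring.
- **Label holder:** I pinched it by the bead and lowered it into the slot, with sideways force staying under about 2 N. It met the orange strip with its underside about 17 mm above the bench, then the strip pushed back with 4.5 to 8 N. It stopped firmly at about 10.4 mm, where about 10 mm was expected, and it was held there with about 15.6 N.
- **Other objects:** The battery and USB stick look unmoved in the final picture. I didn't check the heatsink closely, but the arm never went near anything I took to be it.
- **Disagreement:** The scene camera's projections sat about 1.5 pixels off the station, within the stated 2 mm calibration. I relied on the wrist camera and the measured force instead.

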